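Line up varnished tiles and cure them

TASK

Cure the freshly varnished tiles: lay every tile, face up, on the curing tray, then tip the tray up well by its red handle so that they slide into a single row snug against the fence, and lower it level again. Then set the lamp head down fully home on its two pegs above the row, and last lift the red collar of the lock lever on the supply box and flip the lever across to on, letting the collar drop back. Leave the jars and tools about the table where they are, and if something gets knocked out of place put it right.

Things in the scene. Friction and masses are not known exactly. Their poses are not given: they have to be found in the camera images.
- station: curing station, fixed: grey base plate 240 x 340 x 12 mm carrying a hinged tray and two grey posts at its ends, tops 85 mm above the table. Origin: centre of the plate's underside; x points away from the robot towards the fence side, y along the fence, z up.
- tray (a joint): tray hinge, rad: 0 level, grows as the handle side is lifted, stop at 0.65. Axis along station y, at station x = 95 mm, 22 mm above the table (10 mm beyond the fence's inner face, 4 mm below the floor's top). The tray weighs 0.55 kg and sinks back level when let go.
- fence_mid (a point): on the tray, moves with it: foot of the fence's inner face at mid length, on the floor's top (26 mm above the table when level). x square into the fence, y along it, z out of the floor. The smooth floor spans x -162 to 0, y -132 to 132 mm; fence 18 mm high, side walls 10, lip on the handle side 6 mm. Tiles start to slide at a tilt of 0.23 to 0.36 rad.
- tray_handle (a point): middle of the tray's red round handle bar, opposite the fence: 12 mm thick, 84 mm free between its posts, along y; 46 mm above the tray floor (72 mm above the table when level), 172 mm from the fence's inner face.
- lamp_seat (a point): where the lamp's origin belongs: midway between the two brass pegs, level with the post tops (85 mm above the table), axes as the station's. Pegs: 11 mm thick, at y = +150 and -150 mm, 25 mm above the post tops, the upper 8 mm tapered. It lies over the row of tiles (18 mm from the fence's inner face).
- lamp: lamp head, loose, 0.4 to 0.63 kg: black ribbed bar 52 x 254 x 46 mm with an aluminium lug 44 x 46 x 16 mm at each end. Origin: centre of the underside; y along its length, z up. Through holes in the lugs at y = +150 mm (round, 16 mm) and -150 mm (16 x 22 mm slot). Orange grip on top: 18 mm in x, 80 mm in y, 46 to 96 mm above the underside. Fits the pegs either way round.
- switch_box: the lamp's supply, a white box 100 x 120 x 55 mm, fixed. Origin: centre of its underside. The lock lever on its top swings along the box's x axis.
- lever (a joint): lock lever, rad: 0 off (leaning 0.42 rad to the box's -x), 0.84 on (0.42 rad to +x). Pivot on the box's z axis, 51 mm above the table, turning about the box's y. Steel bat 8 mm thick, black ball 88 mm from the pivot. A gate blocks it at both ends until the collar is lifted about 8 mm; it stays where it is left.
- collar (a joint): how far the collar is lifted along the lever, m: 0 down (locked), stop at 0.013. A spring pulls it down with 3 N at 0 rising to 5 N at the stop.
- collar_grip (a point): middle of the red ribbed collar on the lever, 47 mm from the pivot when down; z points out along the lever. Sleeve 20 mm across, 34 mm long, its lower end 30 mm from the pivot; below are only the gate (18 mm wide in y) and the box top (4 mm above the pivot).
- tile1: painted ceramic tile, blue face with a pale stroke, 36 x 36 x 12 mm, 35 g, loose. Origin: centre of its underside, z up out of the face. None if there is no such tile this time.
- tile2: painted ceramic tile, red face with a pale stroke, 36 x 36 x 12 mm, 35 g, loose. Origin: centre of its underside, z up out of the face. None if there is no such tile this time.
- tile3: painted ceramic tile, yellow face with a pale stroke, 36 x 36 x 12 mm, 35 g, loose. Origin: centre of its underside, z up out of the face. None if there is no such tile this time.
- tile4: painted ceramic tile, green face with a pale stroke, 36 x 36 x 12 mm, 35 g, loose. Origin: centre of its underside, z up out of the face. None if there is no such tile this time.
- tile5: painted ceramic tile, brown face with a pale stroke, 36 x 36 x 12 mm, 35 g, loose. Origin: centre of its underside, z up out of the face. None if there is no such tile this time.
- paint_jar: small brown glass jar with a dark lid, 44 mm across, 50 mm tall, standing among the tiles. Origin: centre of its underside. Leave it alone.
- varnish: green bottle, 52 mm across, 120 mm tall. Origin: centre of its underside. Leave it alone.
- dipper: dark metal oil pot, 58 mm across, 42 mm tall. Origin: centre of its underside. Leave it alone.
- palette_knife: palette knife, 200 mm long, lying on the table. Leave it alone.
- flat_brush: brush, 220 mm long, lying on the table. Leave it alone.
- paint_tube: blue paint tube, 93 x 30 x 18 mm, lying on the table. Leave it alone.
- sanding_block: cork sanding block, 90 x 55 x 30 mm, lying on the table. Leave it alone.
Not all that is in view belongs to the job. Leave any black or turquoise look-alike of the tile3 alone.

How it is judged:
By the outcome, as a careful person would: the job done as asked, in the order asked, and still so for the second after the job is handed in, with the robot touching nothing.
Of tile1, tile2, tile3, tile4, tile5 only 3 to 5 are there at a start; the rules pass over those that are not, and their reading is None.
At some moment in a run one of tile1, tile2, tile3, tile4, tile5 may be knocked a few centimetres aside while the robot is not near it.
Once in a run the grip may slacken for a moment while it holds something.
It also fails if it takes over 210 s, if anything falls off the work surface, if the arm or the gripper's body presses on something with over 40 N, if the wrist force passes 120 N, or if a joint passes its speed limit or range.

ROBOT

A 6-joint arm with a two-finger parallel gripper is mounted at the origin on the work surface. World frame = base frame: x ahead of the robot, y to its left, z up, the work surface at z = 0. Lengths are in m, angles in rad, forces in N, time in s.
With the tool pointing down it reaches from about 0.375 to 0.925 m from the base axis. Payload 5.7 kg.
Tool frame: the origin (TCP) lies midway between the tips of the shut fingers; the grasp point (between the pads) lies 19 mm behind it (ctrl.tcp_to_grasp is the distance from the TCP to the grasp point, in m); z points along the fingers, y is the line along which they close (so a half turn about z gives the same grasp; the last joint's range is limited). The gripper opens to 85 mm and grips with 20 to 120 N. Pads are 22 mm wide; open, the fingers measure 114 mm over their backs; the gripper's body (76 mm by 85 mm) begins 54 mm behind the grasp point. The pads swing forward as they close: fully open they stand 13 mm farther back than shut.
Start: joints at [-1.445, 0.359, 1.51, -0, 1.272, -0.115], TCP at [0.143, -0.583, 0.231] pointing down, gripper open.
Joint ranges: [-2.97, 2.97], [-1.01, 2.36], [0.21, 2.38], [-0.96, 4.11], [0.2, 2.71], [-2.98, 2.98]. Speed limits (rad/s): [2.39, 2.39, 3.14, 3.14, 3.14, 3.14].

INTERFACE

Orientations are given as a unit quaternion [x, y, z, w].
In Python, from rig import ctrl, grab_frame, camera_model, close_job, find_in gives the robot as it stands.
- The arm moves only by the tool jog_arm, never from a script. Its arguments are lists of equal length, an entry for each row: "slide": the shift along the tool's x, y, z in m, a list of three; "yaw": the turn about the tool's z in degrees. In form: {"slide": [[x, y, z], ...], "yaw": [yaw, ...]}. A call has 1 to 5 rows; each row is the pose to reach, as a shift and turn from the pose commanded when the call began, along the tool's axes at that moment; what a row does not reach only later rows make up. A row lasts 1/12 s, in which the tool goes at most 41.7 mm and 7.16 degrees, less where a joint would pass 70% of its speed; a pose out of reach is approached as far as the arm can. A call with a gripper value outside its range is refused whole. "hand" is the opening, from 0 (shut) to 1 (fully open), set as the call begins (left out, the last holds). The fingers move at their own pace and stop on an object; "grip_force" is the grip in N (left out, the last holds). Time passes only in rows, so rows that repeat a pose let the fingers close. It gives the time, the measured TCP pose, the force, the opening and the grip force at its end, in the units of the state.
- ctrl.observe(): the state, without advancing time (a new reading comes with each control period).
- grab_frame(name): name is "scene" or "top"; returns the picture (384x512x3 uint8, red, green, blue); there is no depth.
- camera_model(name): a dict with "camera_matrix" (3x3 intrinsics, pixels), "R" (3x3) and "t" (3): a world point X has camera coordinates R X + t. Camera axes: x right, y down, z forward; pixel columns grow to the right and rows downward; lengths in m; the calibration is good to about 2 mm. A picture is of the moment at which its call begins. camera_model takes no time and is no camera call.
- close_job(): hands the job in; it is judged then, once.
Trained networks look in the newest picture that a camera, given by its name, has taken for a name from the list of things; names that differ only in an ending like _2 or _b are one class to them, and where a whole thing is asked for, a point or a joint stands for the part that bears it (a point fixed in the world has none). Each returns a list of dicts, best first, with "conf" (0 to 1); they miss things now and then, are a little off and sometimes report something else, mostly with a low value. They report only what shows in the picture. A call takes as long as a camera call. They do not tell look-alikes from the thing itself.
- find_in(name, camera): "box" ([centre column, centre row, width, height] in pixels, round what is visible of it).
The state is a dict: "time_s": time; "q": joint angles; "joint_velocities": joint speeds; "tau": joint torques, N m; "position": TCP position; "eef_rot": TCP orientation; "force": force on the tool from outside, world axes, zero at the start; "wrist_torque": the same for the moment, N m; "width": opening from 0.0 (shut) to 1.0 (fully open); "grip_force": force on a finger pad.
Only numpy, scipy, OpenCV 4.12 (cv2) and the standard library are available. Lean on these libraries where they do the work, as an engineer would, in place of code of your own. Each camera call takes 0.05 s, during which the arm holds its last target. There are 200 camera calls.

## Working session

There is one attempt and no reset: what is moved stays moved. The work goes in short steps, Python scripts to look and compute and a tool call to move; the robot and the scene stay as the last step left them, time stands still between calls to the robot, and variables do not carry over. Pictures are saved under pics/ and viewed, at most 14 in all, crops included, and the job is handed in when it is done.

Besides the shell and the picture viewer there is one more tool, called after ">>>" as name(argument=value, ...), one argument or row to a line, values as JSON. jog_arm: Moves the arm, as the interface text tells. Its arguments: {"type":"object","properties":{"slide":{"type":"array"},"yaw":{"type":"array"},"hand":{"type":"number"},"grip_force":{"type":"number"}},"required":["slide","yaw"]}

```bash
ls; mkdir -p pics
python3 - <<'E'
from rig import *
import cv2
for c in ("scene","top"):
    im=grab_frame(c); cv2.imwrite(f"pics/{c}0.png",cv2.resize(im[:,:,::-1],(800,600),interpolation=cv2.INTER_CUBIC))
    m=camera_model(c); print(c,m["camera_matrix"],m["R"],m["t"])
    for n in ["station","tray_handle","lamp","switch_box","lever","collar_grip","tile1","tile2","tile3","tile4","tile5","paint_jar","varnish","dipper"]:
        print(n,[(round(d["conf"],2),[round(float(v)) for v in d["box"]]) for d in find_in(n,c)][:4])
print(ctrl.observe())
E
```

```text
pics
scene [[455.28114079   0.         260.14331917]
 [  0.         455.28114079 187.68224853]
 [  0.           0.           1.        ]] [[-0.50470978  0.86323433 -0.00972314]
 [ 0.73333133  0.42276175 -0.53244498]
 [-0.45551421 -0.27586047 -0.84640877]] [ 0.28715903 -0.28869832  1.62798416]
station [(0.85, [278, 246, 137, 112])]
tray_handle [(0.57, [278, 244, 106, 89])]
lamp [(0.75, [390, 288, 63, 110])]
switch_box [(0.72, [235, 159, 15, 9]), (0.67, [170, 193, 47, 50])]
lever [(0.18, [235, 159, 12, 10])]
collar_grip [(0.69, [170, 194, 46, 55])]
tile1 [(0.69, [215, 149, 12, 10]), (0.68, [220, 176, 11, 13]), (0.68, [170, 132, 13, 12]), (0.58, [240, 138, 12, 10])]
tile2 [(0.69, [215, 149, 12, 10]), (0.68, [220, 176, 11, 13]), (0.68, [170, 132, 13, 12]), (0.58, [240, 138, 12, 10])]
tile3 [(0.69, [215, 149, 12, 10]), (0.68, [220, 176, 11, 13]), (0.68, [170, 132, 13, 12]), (0.58, [240, 138, 12, 10])]
tile4 [(0.69, [215, 149, 12, 10]), (0.68, [220, 176, 11, 13]), (0.68, [170, 132, 13, 12]), (0.58, [240, 138, 12, 10])]
tile5 [(0.69, [215, 149, 12, 10]), (0.68, [220, 176, 11, 13]), (0.68, [
[... 1567 characters left out ...]
q': array([-1.44508666e+00,  3.58788302e-01,  1.51039348e+00,  1.51158226e-05,
        1.27248154e+00, -1.15081635e-01]), 'joint_velocities': array([-4.83883443e-04,  9.47086070e-05,  1.50076789e-03, -4.23265229e-04,
        1.64220188e-04, -3.91772029e-04]), 'tau': array([-7.58920432e-04, -5.27579498e+01, -2.79041290e+01, -9.11092684e-05,
        1.91045292e-03,  1.89863903e-05]), 'position': array([ 0.14308884, -0.58266883,  0.23127623]), 'eef_rot': array([ 9.92761460e-01,  1.20102797e-01,  7.03613595e-06, -3.53758757e-05]), 'force': array([-0.03352984,  0.89175608, -0.46202848]), 'wrist_torque': array([ 0.03140999,  0.00482472, -0.00904218]), 'grip_force': 0.0, 'width': 1.000068432612739}
```

View pics/top0.png

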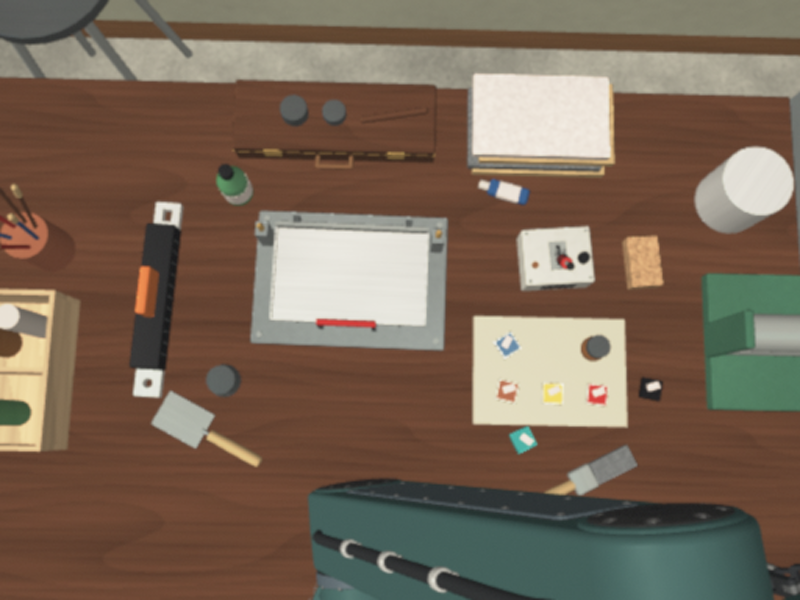

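View pics/scene0.png

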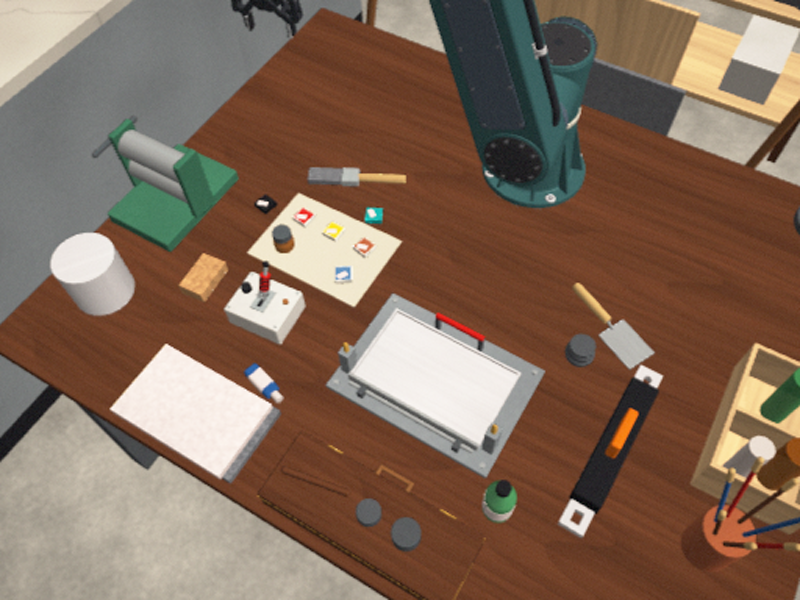

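The top view shows blue at (507,344), brown (508,391), yellow (552,393) and red (598,394). There is no green tile. The look-alikes are black at (652,388) and turquoise at (523,440). The station is at (350,280) with its handle at (346,324), the lamp at (157,300), and the box at (556,258) with its lever leaning right.

```bash
cat > h.py <<'E'
import numpy as np, cv2
from rig import *
def ray(c,uv,z):
    m=camera_model(c); R=m["R"];C=-R.T@m["t"]
    d=R.T@np.linalg.inv(m["camera_matrix"])@np.array([uv[0],uv[1],1.]); return C+d*(z-C[2])/d[2]
def proj(c,X):
    m=camera_model(c); p=m["camera_matrix"]@(m["R"]@np.asarray(X,float)+m["t"]); return p[:2]/p[2]
def ortho(c,im,x0,x1,y0,y1,z,s=0.0005):
    """rectified view of plane z: up=+x, left=+y ; pixel (u,v) -> y=y1-u*s, x=x1-v*s"""
    W=int((y1-y0)/s);H=int((x1-x0)/s)
    w=np.float32([[x1,y1],[x1,y0],[x0,y0],[x0,y1]]); src=np.float32([proj(c,[a,b,z]) for a,b in w])
    M=cv2.getPerspectiveTransform(src,np.float32([[0,0],[W,0],[W,H],[0,H]]))
    return cv2.warpPerspective(im,M,(W,H),flags=cv2.INTER_CUBIC)
def go(p=None,yaw=None):
    """slide/yaw needed to reach world TCP p with world yaw (deg)"""
    from scipy.spatial.transform import Rotation as Ro
    o=ctrl.observe();R=Ro.from_quat(o["eef_rot"]).as_matrix();cy=np.degrees(np.arctan2(R[1,0],R[0,0]))
    print("pos",np.round(o["position"],4),"yaw %.2f"%cy,"t %.2f"%o["time_s"],"w %.3f gf %.1f"%(o["width"],o["grip_force"]),"F",np.round(o["force"],1))
    if p is not None: print("slide",np.round(R.T@(np.asarray(p)-o["position"]),4))
    if yaw is not None: print("dyaw %.2f (tool)"%(-(yaw-cy)))
hues={"blue":(100,125),"brown":(3,14),"yellow":(20,35),"red":(0,0)}
def blobs(c,im,mask_fn,z,amin=20):
    m=mask_fn(cv2.cvtColor(im,cv2.COLOR_RGB2HSV).astype(int)).astype(np.uint8)
    n,l,st,ce=cv2.connectedComponentsWithStats(m)
    return [(st[i,4],ce[i].round(1),ray(c,ce[i],z).round(4)) for i in range(1,n) if st[i,4]>=amin]
E
python3 - <<'E'
from h import *
top=grab_frame("top");sc=grab_frame("scene")
for c,im in(("top",top),("scene",sc)):
    print(c)
    print("red",[(b[0],b[1]) for b in blobs(c,im,lambda h:((h[...,0]<5)|(h[...,0]>174))&(h[...,1]>170)&(h[...,2]>110),.012,8)])
    print("orange",blobs(c,im,lambda h:(h[...,0]>5)&(h[...,0]<17)&(h[...,1]>190)&(h[...,2]>170),.096,20))
a=ray("top",(320,250),0);print(a)
print([ (n,ray("top",np.array(p)/1.5625,.012).round(3)) for n,p in dict(blue=(507,344),brown=(508,391),yel=(552,393),red=(598,394)).items()])
print([ (ray("top",np.array(p)/1.5625,.012).round(4)) for p in [(260,212),(447,220),(443,349),(251,342)]])
t=ray("top",(353,240),0.012)
o=ortho("top",top,t[0]-.11,t[0]+.09,t[1]-.14,t[1]+.14,.012,.0004)
print("tiles ortho x1,y1",t[0]+.09,t[1]+.14)
cv2.imwrite("pics/tiles.png",o[:,:,::-1])
t=ray("top",(224,179),0.012)
a=ortho("top",top,t[0]-.15,t[0]+.15,t[1]-.2,t[1]+.2,.012,.0005)
b=ortho("scene",sc,t[0]-.15,t[0]+.15,t[1]-.2,t[1]+.2,.012,.0005)
print("st x1,y1",t[0]+.15,t[1]+.2)
cv2.imwrite("pics/st.png",a[:,:,::-1]);cv2.imwrite("pics/st_s.png",b[:,:,::-1])
E
```

```text
top
red [(np.int32(8), array([360.1, 166.5])), (np.int32(85), array([220.9, 206.4])), (np.int32(21), array([382., 255.]))]
orange []
scene
red [(np.int32(24), array([195.2, 136.8])), (np.int32(23), array([169.3, 177. ])), (np.int32(20), array([169.2, 182.9])), (np.int32(135), array([293.9, 208.5])), (np.int32(29), array([472. , 319.2]))]
orange [(np.int32(188), array([399.7, 274.1]), array([0.5378, 0.4054, 0.096 ]))]
[ 0.38625882 -0.20514841  0.        ]
[('blue', array([ 0.468, -0.216,  0.012])), ('brown', array([ 0.385, -0.217,  0.012])), ('yel', array([ 0.383, -0.294,  0.012])), ('red', array([ 0.383, -0.375,  0.012]))]
[array([0.697 , 0.2295, 0.012 ]), array([ 0.6903, -0.1076,  0.012 ]), array([ 0.4564, -0.1031,  0.012 ]), array([0.4614, 0.2336, 0.012 ])]
tiles ortho x1,y1 0.5047419732723949 -0.15386232077307055
st x1,y1 0.7265785368751433 0.2637994424926369
```

View pics/tiles.png

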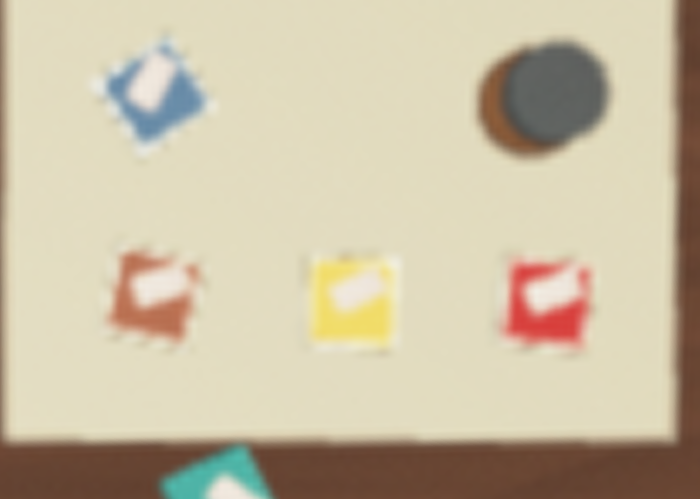

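View pics/st.png

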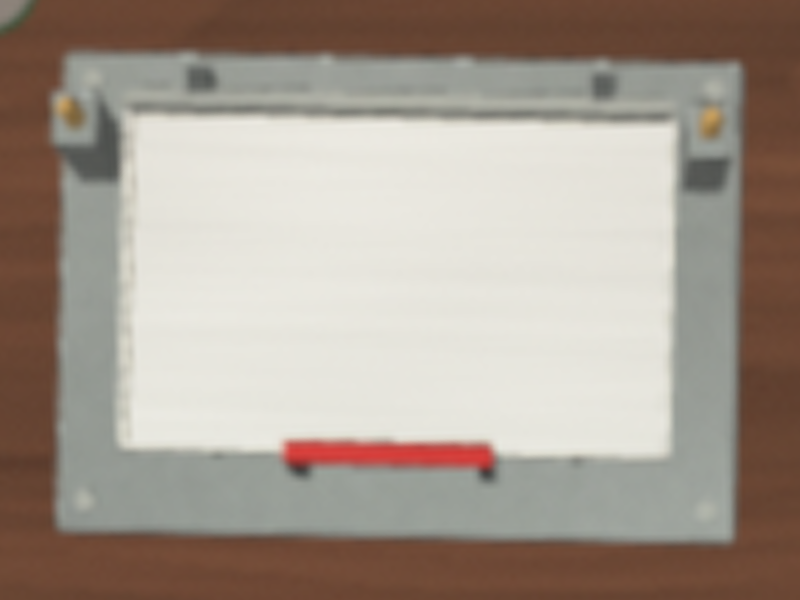

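View pics/st_s.png

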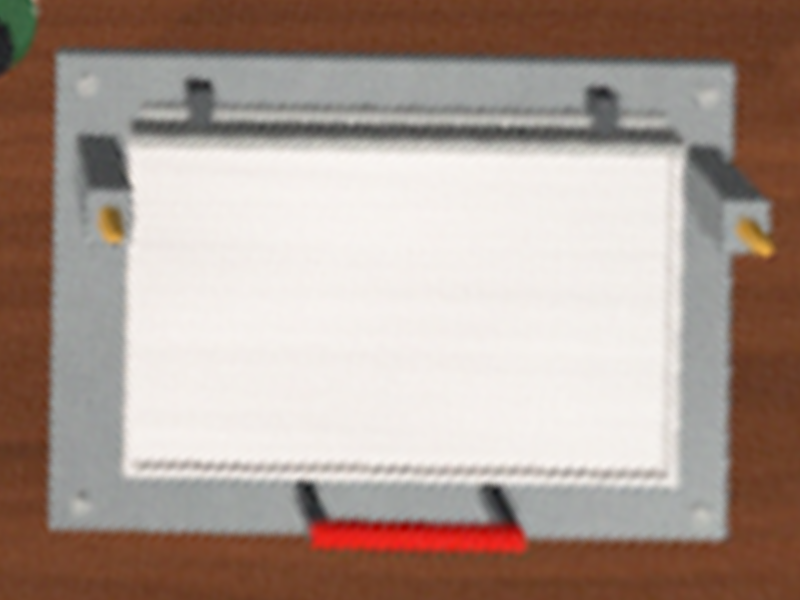

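The ortho crops show all four tiles face up. The station plate corners agree between the two cameras to about 3 mm, with a yaw of about -1.1°. Next I'll fit these precisely.

```bash
cat >> h.py <<'E'
def tri(pts):
    from scipy.optimize import least_squares
    r=least_squares(lambda X:np.concatenate([proj(c,X)-np.array(p) for c,p in pts]),[.5,0,.05]); return r.x.round(4),r.fun.round(1)
def tilefit(im,c="top",x0=.39,x1=.51,y0=-.42,y1=-.15,z=.012,s=.0005):
    pass
E
python3 - <<'E'
from h import *
top=grab_frame("top");sc=grab_frame("scene")
X1,Y1,S=.5047,-.1539,.0004
for c,im in(("top",top),("scene",sc)):
    o=ortho(c,im,X1-.2,X1,Y1-.28,Y1,.012,S); h=cv2.cvtColor(o,cv2.COLOR_RGB2HSV).astype(int);H,Sa,V=h[...,0],h[...,1],h[...,2]
    for n,m in dict(blue=(H>95)&(H<120)&(Sa>70),brown=(H>3)&(H<14)&(Sa>90)&(V>150),yellow=(H>20)&(H<32)&(Sa>100),red=((H<3)|(H>175))&(Sa>140)).items():
        m=cv2.morphologyEx(m.astype(np.uint8),cv2.MORPH_OPEN,np.ones((7,7)))
        k,l,st,ce=cv2.connectedComponentsWithStats(m)
        for i in range(1,k):
            if st[i,4]>2000:
                r=cv2.minAreaRect(cv2.findContours((l==i).astype(np.uint8),0,2)[0][0])
                print(c,n,"xy",round(X1-r[0][1]*S,4),round(Y1-r[0][0]*S,4),"size mm",np.round(np.array(r[1])*S*1e3,1),"img ang",round(r[2],1))
# station
def T(uv,x1=.7266,y1=.2638,s=.0005,z=.012): return proj_pt(uv)
corn=[(.12,.17),(.12,-.17),(-.12,-.17),(-.12,.17)]
obs={"top":[(65,52),(741,65),(733,541),(57,530)],"scene":[(56,50),(737,63),(727,540),(50,528)]}
brass={}
for c,im in(("top",top),("scene",sc)):
    bl=blobs(c,im,lambda h:(h[...,0]>12)&(h[...,0]<24)&(h[...,1]>130)&(h[...,2]>140),.1,4)
    q=[proj(c,[.64,.06+y,.1]) for y in(.15,-.15)]
    for p in q: print(c,"brass",[(b[0],b[1]) for b in bl if np.hypot(*(b[1]-p))<14],p.round(1))
print("handle",tri([("top",(220.9,206.4)),("scene",(293.9,208.5))]))
print("stn",[np.mean([(.7266-v*.0005,.2638-u*.0005) for u,v in obs[c]],0) for c in obs])
E
```

```text
top brown xy 0.3864 -0.2152 size mm [30.2 30.6] img ang 11.3
top yellow xy 0.3846 -0.2947 size mm [30.  31.4] img ang 1.1
scene blue xy 0.4669 -0.2124 size mm [29.7 29.1] img ang 56.3
scene brown xy 0.3855 -0.2115 size mm [31.7 31.8] img ang 15.1
scene yellow xy 0.3841 -0.2917 size mm [34.  32.4] img ang 90.0
scene red xy 0.3837 -0.3687 size mm [29.1 29.7] img ang 6.0
top brass [] [166.9 147.3]
top brass [] [281.6 150. ]
scene brass [(np.int32(9), array([316.4, 273.8]))] [315.2 270.1]
scene brass [(np.int32(15), array([221.2, 221.2]))] [219.3 219.5]
handle (array([0.4906, 0.067 , 0.0732]), array([-0.4,  0.2, -0.5, -0. ]))
stn [array([0.5781, 0.0643]), array([0.578975, 0.06755 ])]
```

>>> jog_arm(
  slide=[
    [0,0,0],
    [0,0,0],
    [0,0,0],
    [0,0,0],
    [0,0,0],
  ],
  yaw=[-7,-14,-21,-28,-35],
  hand=0.7,
)

```text
time_s: 2.12
position: [0.1431, -0.5827, 0.2313]
eef_rot: [0.909, 0.416, 0.0, -0.0]
force: [-0.3, -0.3, 0.3]
width: 0.7
grip_force: 0.0
```

>>> jog_arm(
  slide=[
    [0,0,0],
    [0,0,0],
    [0,0,0],
    [0,0,0],
    [0,0,0],
  ],
  yaw=[-7,-14,-21,-28,-35],
)

```text
time_s: 2.53
position: [0.1431, -0.5826, 0.2312]
eef_rot: [0.742, 0.67, 0.0, -0.0]
force: [1.1, 0.7, -0.1]
width: 0.699
grip_force: 0.0
```

>>> jog_arm(
  slide=[
    [0,0,0],
    [0,0,0],
  ],
  yaw=[-6.2,-6.2],
)

```text
time_s: 2.7
position: [0.1431, -0.5827, 0.2313]
eef_rot: [0.706, 0.708, 0.0, -0.0]
force: [0.2, 0.7, -0.0]
width: 0.698
grip_force: 0.0
```

>>> jog_arm(
  slide=[
    [0.025,0.016,0.008],
    [0.055,0.036,0.016],
    [0.09,0.06,0.024],
    [0.123,0.081,0.032],
    [0.123,0.081,0.04],
  ],
  yaw=[0,0,0,0,0],
)

```text
time_s: 3.12
position: [0.2263, -0.4524, 0.1904]
eef_rot: [0.707, 0.707, 0.002, -0.002]
force: [-0.3, 0.8, -0.2]
width: 0.699
grip_force: 0.0
```

>>> jog_arm(
  slide=[
    [0.03,0.02,0.01],
    [0.06,0.04,0.02],
    [0.09,0.06,0.03],
    [0.12,0.08,0.035],
    [0.123,0.081,0.04],
  ],
  yaw=[0,0,0,0,0],
)

```text
time_s: 3.53
position: [0.3064, -0.3314, 0.1505]
eef_rot: [0.707, 0.707, 0.001, -0.002]
force: [0.0, 0.0, 0.3]
width: 0.698
grip_force: 0.0
```

>>> jog_arm(
  slide=[
    [0.03,0.02,0.01],
    [0.06,0.04,0.02],
    [0.09,0.06,0.03],
    [0.123,0.081,0.04],
    [0.123,0.081,0.05],
  ],
  yaw=[4,8,12,12,12],
)

```text
time_s: 3.95
position: [0.3885, -0.2093, 0.101]
eef_rot: [0.777, 0.63, 0.001, -0.0]
force: [-1.0, -0.3, -1.0]
width: 0.7
grip_force: 0.0
```

Run:
```python
from h import *
go([.386,-.2135,.002],78)
```

```text
pos [ 0.3885 -0.2093  0.101 ] yaw 78.04 t 3.95 w 0.700 gf 0.0 F [-1.  -0.3 -1. ]
slide [-0.0049 -0.0017  0.099 ]
dyaw 0.04 (tool)
```

>>> jog_arm(
  slide=[
    [-0.005,-0.002,0.035],
    [-0.005,-0.002,0.07],
    [-0.005,-0.002,0.09],
    [-0.005,-0.002,0.098],
    [-0.005,-0.002,0.098],
  ],
  yaw=[0,0,0,0,0],
)

```text
time_s: 4.37
position: [0.3823, -0.2179, 0.0019]
eef_rot: [0.778, 0.629, -0.0, -0.002]
force: [-0.8, -0.3, 1.4]
width: 0.701
grip_force: 0.0
```

>>> jog_arm(
  slide=[
    [0,0,0],
    [0,0,0],
    [0,0,0],
    [0,0,0],
    [0,0,0],
  ],
  yaw=[0,0,0,0,0],
  hand=0.2,
  grip_force=40,
)

```text
time_s: 4.78
position: [0.3841, -0.219, 0.0046]
eef_rot: [0.777, 0.629, 0.0, 0.001]
force: [-0.6, -0.5, 8.5]
width: 0.405
grip_force: 40.7
```

>>> jog_arm(
  slide=[
    [0,0,-0.01],
    [0,0,-0.03],
    [0,0,-0.06],
    [0,0,-0.09],
    [0,0,-0.09],
  ],
  yaw=[0,0,0,0,0],
)

```text
time_s: 5.2
position: [0.3859, -0.2203, 0.0982]
eef_rot: [0.777, 0.629, 0.001, 0.004]
force: [1.2, -1.2, 0.1]
width: 0.405
grip_force: 40.1
```

Run:
```python
from h import *
go([.555,.0,.12],89)
t=grab_frame("top");cv2.imwrite("pics/g1.png",t[120:330,200:450,::-1].repeat(2,0).repeat(2,1))
```

```text
pos [ 0.3859 -0.2203  0.0982] yaw 78.00 t 5.20 w 0.405 gf 40.1 F [ 1.2 -1.2  0.1]
slide [ 0.2505  0.1198 -0.0218]
dyaw -11.00 (tool)
```

View pics/g1.png

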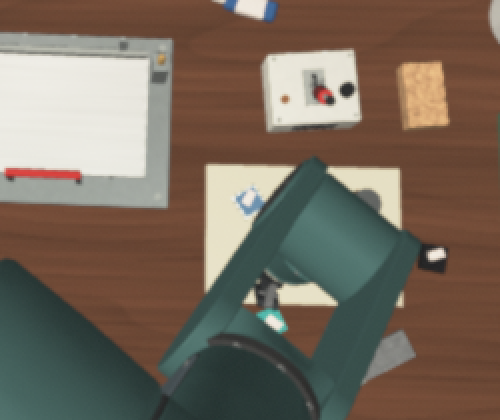

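>>> jog_arm(
  slide=[
    [0.03,0.01,-0.02],
    [0.06,0.021,-0.03],
    [0.095,0.034,-0.03],
    [0.13,0.046,-0.03],
    [0.16,0.057,-0.03],
  ],
  yaw=[-2,-4,-7,-9,-11],
)

```text
time_s: 5.67
position: [0.4725, -0.0715, 0.123]
eef_rot: [0.713, 0.701, 0.0, -0.0]
force: [0.3, -0.6, -0.4]
width: 0.404
grip_force: 40.1
```

>>> jog_arm(
  slide=[
    [0.03,0.018,0],
    [0.065,0.038,0],
    [0.095,0.056,0],
    [0.106,0.063,0],
    [0.106,0.063,0],
  ],
  yaw=[0,0,0,0,0],
)

```text
time_s: 6.08
position: [0.5384, 0.0339, 0.1227]
eef_rot: [0.712, 0.702, 0.001, 0.0]
force: [-0.7, 0.6, -1.1]
width: 0.409
grip_force: 40.1
```

>>> jog_arm(
  slide=[
    [0.03,0.018,0],
    [0.065,0.038,0],
    [0.095,0.056,0],
    [0.106,0.063,0],
    [0.106,0.063,0],
  ],
  yaw=[0,0,0,0,0],
)

```text
time_s: 6.5
position: [0.6029, 0.1375, 0.1227]
eef_rot: [0.713, 0.702, 0.0, 0.0]
force: [0.9, 0.4, 0.2]
width: 0.408
grip_force: 40.1
```

>>> jog_arm(
  slide=[
    [0,0,0],
    [0,0,0],
  ],
  yaw=[0,0],
)

```text
time_s: 6.67
position: [0.6001, 0.1345, 0.1226]
eef_rot: [0.714, 0.701, -0.001, -0.001]
force: [0.9, 0.1, -1.0]
width: 0.404
grip_force: 40.1
```

Run:
```python
from h import *
go([.6048,.1346,.032],89)
```

```text
pos [0.6001 0.1345 0.1226] yaw 88.95 t 6.67 w 0.404 gf 40.1 F [ 0.9  0.1 -1. ]
slide [0.0003 0.0049 0.0906]
dyaw -0.05 (tool)
```

>>> jog_arm(
  slide=[
    [0,0.005,0.03],
    [0,0.005,0.06],
    [0,0.005,0.08],
    [0,0.005,0.09],
    [0,0.005,0.09],
  ],
  yaw=[0,0,0,0,0],
)

```text
time_s: 7.08
position: [0.6045, 0.1344, 0.0315]
eef_rot: [0.714, 0.7, -0.002, -0.001]
force: [0.1, -0.3, -0.5]
width: 0.409
grip_force: 42.0
```

>>> jog_arm(
  slide=[
    [0,0,0],
    [0,0,0],
    [0,0,-0.01],
    [0,0,-0.05],
    [0,0,-0.09],
  ],
  yaw=[0,0,0,0,0],
  hand=0.7,
)

```text
time_s: 7.5
position: [0.6052, 0.1358, 0.124]
eef_rot: [0.713, 0.701, -0.001, -0.001]
force: [0.8, 0.4, 0.4]
width: 0.7
grip_force: 0.0
```

>>> jog_arm(
  slide=[
    [-0.03,-0.014,0],
    [-0.066,-0.033,0],
    [-0.1,-0.05,0],
    [-0.135,-0.066,0],
    [-0.145,-0.071,0],
  ],
  yaw=[0,0,0,0,0],
)

```text
time_s: 7.92
position: [0.5309, -0.011, 0.1249]
eef_rot: [0.714, 0.7, -0.001, 0.001]
force: [-0.1, -0.4, 0.1]
width: 0.7
grip_force: 0.0
```

>>> jog_arm(
  slide=[
    [-0.035,-0.017,0],
    [-0.07,-0.035,0],
    [-0.106,-0.053,0],
    [-0.14,-0.069,0],
    [-0.145,-0.071,0],
  ],
  yaw=[0,0,0,0,0],
)

```text
time_s: 8.33
position: [0.4582, -0.1555, 0.1247]
eef_rot: [0.714, 0.7, -0.001, 0.001]
force: [0.8, -0.0, 0.0]
width: 0.702
grip_force: 0.0
```

>>> jog_arm(
  slide=[
    [-0.035,-0.017,0],
    [-0.07,-0.035,0],
    [-0.106,-0.053,0.02],
    [-0.137,-0.069,0.04],
    [-0.141,-0.071,0.06],
  ],
  yaw=[0,0,0,0,0],
)

```text
time_s: 8.75
position: [0.3866, -0.2967, 0.0646]
eef_rot: [0.714, 0.7, -0.001, 0.003]
force: [0.2, -0.4, 0.1]
width: 0.7
grip_force: 0.0
```

>>> jog_arm(
  slide=[
    [0,0,0],
    [0,0,0],
  ],
  yaw=[0,0],
)

```text
time_s: 8.92
position: [0.3861, -0.2905, 0.0635]
eef_rot: [0.714, 0.7, 0.0, -0.001]
force: [0.8, 0.3, 0.3]
width: 0.695
grip_force: 0.0
```

Run:
```python
from h import *
go([.3845,-.293,.006],89)
```

```text
pos [ 0.3861 -0.2905  0.0635] yaw 88.91 t 8.92 w 0.695 gf 0.0 F [0.8 0.3 0.3]
slide [-0.0026 -0.0015  0.0575]
dyaw -0.09 (tool)
```

>>> jog_arm(
  slide=[
    [-0.003,-0.002,0.03],
    [-0.003,-0.002,0.05],
    [-0.003,-0.002,0.058],
    [-0.003,-0.002,0.058],
  ],
  yaw=[0,0,0,0],
)

```text
time_s: 9.25
position: [0.3846, -0.2924, 0.0051]
eef_rot: [0.713, 0.701, 0.0, -0.001]
force: [-1.0, -0.2, -0.3]
width: 0.702
grip_force: 0.0
```

>>> jog_arm(
  slide=[
    [0,0,0],
    [0,0,0],
    [0,0,0],
    [0,0,0],
    [0,0,0],
  ],
  yaw=[0,0,0,0,0],
  hand=0.2,
  grip_force=40,
)

```text
time_s: 9.67
position: [0.3854, -0.2942, 0.0069]
eef_rot: [0.713, 0.701, 0.0, 0.001]
force: [2.1, 2.4, 7.5]
width: 0.403
grip_force: 39.7
```

>>> jog_arm(
  slide=[
    [0,0,-0.02],
    [0,0,-0.05],
    [0,0,-0.09],
    [0,0,-0.115],
    [0,0,-0.115],
  ],
  yaw=[0,0,0,0,0],
)

```text
time_s: 10.08
position: [0.3873, -0.2968, 0.1262]
eef_rot: [0.713, 0.701, 0.0, 0.006]
force: [0.6, -0.5, -0.1]
width: 0.4
grip_force: 40.3
```

>>> jog_arm(
  slide=[
    [0.03,0.015,0],
    [0.063,0.034,0],
    [0.098,0.053,0],
    [0.12,0.065,0],
    [0.129,0.071,0],
  ],
  yaw=[0,0,0,0,0],
)

```text
time_s: 10.5
position: [0.4582, -0.1632, 0.1205]
eef_rot: [0.712, 0.702, 0.0, -0.0]
force: [0.5, -0.2, -0.6]
width: 0.4
grip_force: 40.3
```

>>> jog_arm(
  slide=[
    [0.03,0.015,0],
    [0.063,0.034,0],
    [0.098,0.053,0],
    [0.12,0.065,0],
    [0.129,0.071,0],
  ],
  yaw=[0,0,0,0,0],
)

```text
time_s: 10.92
position: [0.5322, -0.0362, 0.1205]
eef_rot: [0.712, 0.702, 0.001, 0.0]
force: [-0.0, 0.3, -0.3]
width: 0.401
grip_force: 40.3
```

>>> jog_arm(
  slide=[
    [0.03,0.015,0],
    [0.063,0.034,0],
    [0.098,0.053,0],
    [0.129,0.071,0],
    [0.129,0.071,0],
  ],
  yaw=[0,0,0,0,0],
)

```text
time_s: 11.33
position: [0.608, 0.0932, 0.1208]
eef_rot: [0.712, 0.702, 0.002, 0.001]
force: [0.8, -0.7, -0.4]
width: 0.403
grip_force: 40.3
```

>>> jog_arm(
  slide=[
    [0,0,0],
    [0,0,0],
  ],
  yaw=[0,0],
)

```text
time_s: 11.5
position: [0.6031, 0.0881, 0.1199]
eef_rot: [0.713, 0.701, -0.001, -0.0]
force: [-0.3, -0.7, -0.9]
width: 0.402
grip_force: 40.3
```

Run:
```python
from h import *
go([.6039,.0906,.032],89)
```

```text
pos [0.6031 0.0881 0.1199] yaw 89.02 t 11.50 w 0.402 gf 40.3 F [-0.3 -0.7 -0.9]
slide [0.0026 0.0009 0.0879]
dyaw 0.02 (tool)
```

>>> jog_arm(
  slide=[
    [0.002,0.001,0.03],
    [0.002,0.001,0.06],
    [0.002,0.001,0.08],
    [0.002,0.001,0.086],
    [0.002,0.001,0.086],
  ],
  yaw=[0,0,0,0,0],
)

```text
time_s: 11.92
position: [0.6028, 0.0892, 0.0333]
eef_rot: [0.714, 0.7, -0.002, -0.001]
force: [-0.6, -0.1, 0.8]
width: 0.396
grip_force: 44.2
```

>>> jog_arm(
  slide=[
    [0,0,0],
    [0,0,0],
    [0,0,-0.01],
    [0,0,-0.05],
    [0,0,-0.086],
  ],
  yaw=[0,0,0,0,0],
  hand=0.7,
)

```text
time_s: 12.33
position: [0.6037, 0.0908, 0.1213]
eef_rot: [0.713, 0.701, -0.001, -0.001]
force: [1.3, -0.5, 0.5]
width: 0.701
grip_force: 0.0
```

>>> jog_arm(
  slide=[
    [-0.03,-0.014,0],
    [-0.066,-0.031,0],
    [-0.1,-0.047,0],
    [-0.135,-0.063,0],
    [-0.155,-0.071,0],
  ],
  yaw=[0,0,0,0,0],
)

```text
time_s: 12.75
position: [0.5294, -0.0653, 0.1217]
eef_rot: [0.713, 0.701, -0.0, 0.001]
force: [0.7, -0.3, 0.1]
width: 0.702
grip_force: 0.0
```

>>> jog_arm(
  slide=[
    [-0.033,-0.014,0],
    [-0.07,-0.032,0],
    [-0.106,-0.049,0],
    [-0.14,-0.065,0],
    [-0.155,-0.071,0],
  ],
  yaw=[0,0,0,0,0],
)

```text
time_s: 13.17
position: [0.456, -0.22, 0.1217]
eef_rot: [0.714, 0.7, -0.0, 0.001]
force: [0.3, 0.2, 0.9]
width: 0.7
grip_force: 0.0
```

>>> jog_arm(
  slide=[
    [-0.033,-0.014,0],
    [-0.07,-0.032,0],
    [-0.106,-0.049,0.01],
    [-0.14,-0.065,0.03],
    [-0.155,-0.07,0.055],
  ],
  yaw=[1,2,4,5,5],
)

```text
time_s: 13.58
position: [0.3847, -0.3762, 0.0679]
eef_rot: [0.744, 0.668, -0.001, 0.004]
force: [1.0, -1.0, 0.3]
width: 0.698
grip_force: 0.0
```

>>> jog_arm(
  slide=[
    [0,0,0],
    [0,0,0],
  ],
  yaw=[0,0],
)

```text
time_s: 13.75
position: [0.3839, -0.3701, 0.0652]
eef_rot: [0.744, 0.668, 0.0, -0.001]
force: [-0.5, 1.0, -0.5]
width: 0.7
grip_force: 0.0
```

Run:
```python
from h import *
go([.3836,-.371,.006],84)
```

```text
pos [ 0.3839 -0.3701  0.0652] yaw 83.85 t 13.75 w 0.700 gf 0.0 F [-0.5  1.  -0.5]
slide [-0.001  -0.0001  0.0592]
dyaw -0.15 (tool)
```

>>> jog_arm(
  slide=[
    [-0.001,0,0.03],
    [-0.001,0,0.05],
    [-0.001,0,0.059],
    [-0.001,0,0.059],
  ],
  yaw=[0,0,0,0],
)

```text
time_s: 14.08
position: [0.3847, -0.3691, 0.0059]
eef_rot: [0.743, 0.67, 0.0, -0.001]
force: [0.3, 0.2, 0.4]
width: 0.699
grip_force: 0.0
```

>>> jog_arm(
  slide=[
    [0,0,0],
    [0,0,0],
    [0,0,0],
    [0,0,0],
    [0,0,0],
  ],
  yaw=[0,0,0,0,0],
  hand=0.2,
  grip_force=40,
)

```text
time_s: 14.5
position: [0.3858, -0.3714, 0.0081]
eef_rot: [0.743, 0.669, 0.0, 0.001]
force: [1.0, 2.1, 7.5]
width: 0.396
grip_force: 39.8
```

>>> jog_arm(
  slide=[
    [0,0,-0.02],
    [0,0,-0.05],
    [0,0,-0.09],
    [0,0,-0.115],
    [0,0,-0.115],
  ],
  yaw=[0,0,0,-3,-5],
)

```text
time_s: 14.92
position: [0.3877, -0.3743, 0.1279]
eef_rot: [0.712, 0.702, -0.001, 0.006]
force: [-0.3, -0.4, -0.8]
width: 0.398
grip_force: 40.0
```

>>> jog_arm(
  slide=[
    [0.03,0.015,0],
    [0.065,0.033,0],
    [0.101,0.052,0],
    [0.13,0.066,0],
    [0.138,0.071,0],
  ],
  yaw=[0,0,0,0,0],
)

```text
time_s: 15.33
position: [0.4594, -0.2303, 0.1223]
eef_rot: [0.712, 0.702, 0.001, -0.0]
force: [0.2, 0.6, -0.4]
width: 0.403
grip_force: 41.4
```

>>> jog_arm(
  slide=[
    [0.03,0.015,0],
    [0.065,0.033,0],
    [0.101,0.052,0],
    [0.13,0.066,0],
    [0.138,0.071,0],
  ],
  yaw=[0,0,0,0,0],
)

```text
time_s: 15.75
position: [0.5337, -0.0942, 0.1224]
eef_rot: [0.712, 0.702, 0.001, 0.001]
force: [0.1, -0.4, -0.5]
width: 0.395
grip_force: 41.4
```

>>> jog_arm(
  slide=[
    [0.03,0.015,0],
    [0.065,0.033,0],
    [0.101,0.052,0],
    [0.138,0.071,0],
    [0.138,0.071,0],
  ],
  yaw=[0,0,0,0,0],
)

```text
time_s: 16.17
position: [0.6093, 0.0444, 0.1226]
eef_rot: [0.712, 0.702, 0.003, 0.001]
force: [0.6, -0.9, -0.6]
width: 0.396
grip_force: 41.4
```

>>> jog_arm(
  slide=[
    [0,0,0],
    [0,0,0],
  ],
  yaw=[0,0],
)

```text
time_s: 16.33
position: [0.6047, 0.0385, 0.1216]
eef_rot: [0.713, 0.701, -0.0, 0.0]
force: [-0.1, -1.3, -0.5]
width: 0.399
grip_force: 41.4
```

Run:
```python
from h import *
go([.6031,.0406,.032],89)
```

```text
pos [0.6047 0.0385 0.1216] yaw 89.05 t 16.33 w 0.399 gf 41.4 F [-0.1 -1.3 -0.5]
slide [ 0.0021 -0.0016  0.0896]
dyaw 0.05 (tool)
```

>>> jog_arm(
  slide=[
    [0.002,-0.002,0.03],
    [0.002,-0.002,0.06],
    [0.002,-0.002,0.08],
    [0.002,-0.002,0.087],
    [0.002,-0.002,0.087],
  ],
  yaw=[0,0,0,0,0],
)

```text
time_s: 16.75
position: [0.6012, 0.0394, 0.0339]
eef_rot: [0.714, 0.7, -0.001, -0.001]
force: [-0.2, -0.2, -0.5]
width: 0.4
grip_force: 48.7
```

>>> jog_arm(
  slide=[
    [0,0,0],
    [0,0,0],
    [0,0,-0.01],
    [0,0,-0.05],
    [0,0,-0.087],
  ],
  yaw=[0,0,0,0,0],
  hand=0.7,
)

```text
time_s: 17.17
position: [0.6016, 0.0408, 0.122]
eef_rot: [0.713, 0.701, -0.001, -0.001]
force: [1.1, 0.1, -0.3]
width: 0.7
grip_force: 0.0
```

>>> jog_arm(
  slide=[
    [0,0,0],
    [0,0,0],
    [0,0,0],
    [0,0,0],
    [0,0,0],
  ],
  yaw=[-7,-14,-21,-28,-35],
)

```text
time_s: 17.58
position: [0.6034, 0.0409, 0.1229]
eef_rot: [0.467, 0.884, 0.0, 0.001]
force: [0.5, -0.8, 0.0]
width: 0.697
grip_force: 0.0
```

Run:
```python
from h import *
X1,Y1,S=.53,-.13,.0004
for c in("top","scene"):
    im=grab_frame(c)
    if c=="scene": cv2.imwrite("pics/s2.png",im[60:330,130:400,::-1].repeat(2,0).repeat(2,1))
    o=ortho(c,im,X1-.2,X1,Y1-.28,Y1,.012,S); h=cv2.cvtColor(o,cv2.COLOR_RGB2HSV).astype(int);H,Sa,V=h[...,0],h[...,1],h[...,2]
    m=cv2.morphologyEx(((H>95)&(H<125)&(Sa>60)).astype(np.uint8),cv2.MORPH_CLOSE,np.ones((9,9)))
    k,l,st,ce=cv2.connectedComponentsWithStats(m)
    for i in range(1,k):
        if st[i,4]>1500:
            r=cv2.minAreaRect(cv2.findContours((l==i).astype(np.uint8),0,2)[0][0])
            print(c,round(X1-r[0][1]*S,4),round(Y1-r[0][0]*S,4),np.round(np.array(r[1])*S*1e3,1),round(r[2],1))
go([.4667,-.214,.10],124)
```

```text
top 0.467 -0.2157 [28.1 28.4] 57.5
scene 0.4669 -0.2124 [30.5 29.4] 56.3
pos [0.6034 0.0409 0.1226] yaw 124.06 t 17.68 w 0.698 gf 0.0 F [0.3 0.1 0.6]
slide [-0.1347 -0.256   0.0225]
dyaw 0.06 (tool)
```

View pics/s2.png

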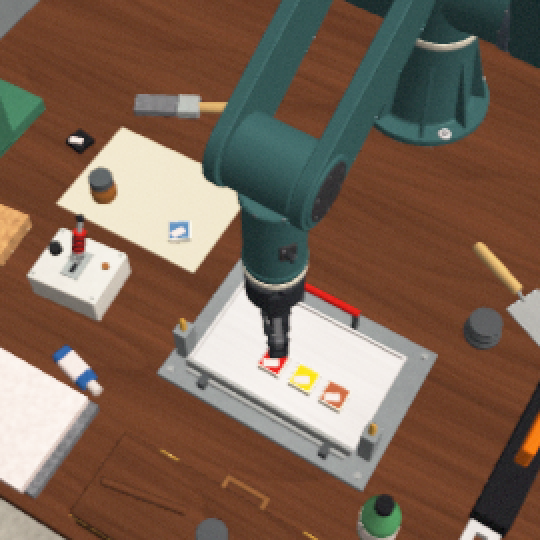

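>>> jog_arm(
  slide=[
    [-0.015,-0.03,0],
    [-0.032,-0.062,0],
    [-0.049,-0.094,0],
    [-0.062,-0.118,0],
    [-0.067,-0.128,0],
  ],
  yaw=[0,0,0,0,0],
)

```text
time_s: 18.1
position: [0.5327, -0.0886, 0.122]
eef_rot: [0.472, 0.882, -0.001, 0.0]
force: [-1.0, 0.3, -0.2]
width: 0.701
grip_force: 0.0
```

>>> jog_arm(
  slide=[
    [-0.015,-0.03,0],
    [-0.032,-0.062,0],
    [-0.049,-0.094,0.01],
    [-0.062,-0.118,0.03],
    [-0.068,-0.128,0.06],
  ],
  yaw=[0,0,0,0,0],
)

```text
time_s: 18.52
position: [0.4677, -0.2178, 0.0634]
eef_rot: [0.472, 0.882, -0.001, 0.004]
force: [0.7, 0.3, -0.1]
width: 0.701
grip_force: 0.0
```

>>> jog_arm(
  slide=[
    [0,0,0],
    [0,0,0.02],
    [0,0,0.045],
    [0,0,0.056],
    [0,0,0.056],
  ],
  yaw=[0,0,0,0,0],
)

```text
time_s: 18.93
position: [0.4658, -0.2123, 0.0041]
eef_rot: [0.47, 0.882, 0.0, -0.002]
force: [0.5, -0.9, -0.3]
width: 0.701
grip_force: 0.0
```

>>> jog_arm(
  slide=[
    [0,0,0],
    [0,0,0],
    [0,0,0],
    [0,0,0],
    [0,0,0],
  ],
  yaw=[0,0,0,0,0],
  hand=0.2,
  grip_force=40,
)

```text
time_s: 19.35
position: [0.4676, -0.214, 0.0068]
eef_rot: [0.47, 0.883, 0.0, 0.001]
force: [1.4, 3.0, 8.0]
width: 0.4
grip_force: 40.6
```

>>> jog_arm(
  slide=[
    [0,0,-0.02],
    [0,0,-0.05],
    [0,0,-0.09],
    [0,0,-0.115],
    [0,0,-0.115],
  ],
  yaw=[0,0,0,0,0],
)

```text
time_s: 19.77
position: [0.4699, -0.2159, 0.1261]
eef_rot: [0.47, 0.883, -0.0, 0.005]
force: [0.6, 0.8, -0.2]
width: 0.4
grip_force: 40.1
```

>>> jog_arm(
  slide=[
    [0.015,0.03,0],
    [0.032,0.062,0],
    [0.049,0.094,0],
    [0.062,0.118,0],
    [0.067,0.128,0],
  ],
  yaw=[0,0,0,0,0],
)

```text
time_s: 20.18
position: [0.5362, -0.0837, 0.1205]
eef_rot: [0.469, 0.883, 0.001, 0.0]
force: [1.0, -0.0, -0.2]
width: 0.399
grip_force: 40.1
```

>>> jog_arm(
  slide=[
    [0.015,0.015,0],
    [0.025,0.04,0],
    [0.03,0.07,0],
    [0.03,0.09,0],
    [0.03,0.1,0],
  ],
  yaw=[7,14,21,28,35],
)

```text
time_s: 20.6
position: [0.6031, -0.0046, 0.1204]
eef_rot: [0.715, 0.699, 0.001, 0.001]
force: [-0.0, 0.4, -0.4]
width: 0.404
grip_force: 40.1
```

>>> jog_arm(
  slide=[
    [0,0,0],
    [0,0,0],
  ],
  yaw=[0,0],
)

```text
time_s: 20.77
position: [0.6007, -0.0061, 0.12]
eef_rot: [0.712, 0.702, -0.0, -0.0]
force: [-0.5, -0.1, -0.3]
width: 0.399
grip_force: 40.1
```

Run:
```python
from h import *
go([.6022,-.0094,.032],89)
```

```text
pos [ 0.6007 -0.0061  0.12  ] yaw 89.25 t 20.77 w 0.399 gf 40.1 F [-0.5 -0.1 -0.3]
slide [-0.0032  0.0017  0.088 ]
dyaw 0.25 (tool)
```

>>> jog_arm(
  slide=[
    [-0.003,0.002,0.03],
    [-0.003,0.002,0.06],
    [-0.003,0.002,0.08],
    [-0.003,0.002,0.086],
    [-0.003,0.002,0.086],
  ],
  yaw=[0,0,0,0,0],
)

```text
time_s: 21.18
position: [0.6005, -0.0098, 0.0332]
eef_rot: [0.712, 0.702, -0.001, -0.002]
force: [0.3, -0.3, -0.7]
width: 0.4
grip_force: 43.6
```

>>> jog_arm(
  slide=[
    [0,0,0],
    [0,0,0],
    [0,0,-0.01],
    [0,0,-0.05],
    [0,0,-0.086],
  ],
  yaw=[0,0,0,0,0],
  hand=0.7,
)

```text
time_s: 21.6
position: [0.6017, -0.009, 0.1213]
eef_rot: [0.713, 0.701, -0.001, -0.001]
force: [1.6, 0.5, 0.2]
width: 0.699
grip_force: 0.0
```

>>> jog_arm(
  slide=[
    [0.02,-0.03,0],
    [0.04,-0.06,0],
    [0.06,-0.09,0],
    [0.075,-0.112,0],
    [0.075,-0.112,0],
  ],
  yaw=[0,0,0,0,0],
)

```text
time_s: 22.02
position: [0.4861, 0.0702, 0.121]
eef_rot: [0.712, 0.702, -0.001, -0.002]
force: [-0.4, -0.5, 0.0]
width: 0.697
grip_force: 0.0
```

>>> jog_arm(
  slide=[
    [0,0,0],
    [0,0,0],
  ],
  yaw=[0,0],
)

```text
time_s: 22.18
position: [0.4939, 0.0678, 0.1216]
eef_rot: [0.713, 0.701, 0.001, 0.001]
force: [1.6, 0.0, -0.0]
width: 0.7
grip_force: 0.0
```

Run:
```python
from h import *
go([.4911,.0665,.054],89)
sc=grab_frame("scene");cv2.imwrite("pics/s3.png",cv2.resize(sc[150:330,190:400,::-1],None,fx=3,fy=3))
```

```text
pos [0.4939 0.0678 0.1216] yaw 89.05 t 22.18 w 0.700 gf 0.0 F [ 1.6  0.  -0. ]
slide [-0.0013 -0.003   0.0676]
dyaw 0.05 (tool)
```

View pics/s3.png

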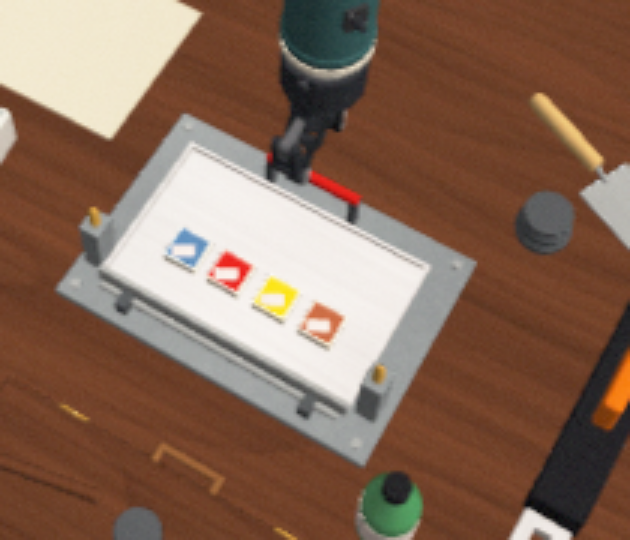

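>>> jog_arm(
  slide=[
    [-0.001,-0.002,0.03],
    [-0.001,-0.002,0.055],
    [-0.001,-0.002,0.067],
    [-0.001,-0.002,0.067],
  ],
  yaw=[0,0,0,0],
)

```text
time_s: 22.57
position: [0.4898, 0.0662, 0.051]
eef_rot: [0.714, 0.701, -0.001, -0.001]
force: [0.9, 0.0, -0.3]
width: 0.698
grip_force: 0.0
```

>>> jog_arm(
  slide=[
    [0,0,0],
    [0,0,0],
    [0,0,0],
    [0,0,0],
    [0,0,0],
  ],
  yaw=[0,0,0,0,0],
  hand=0,
  grip_force=40,
)

```text
time_s: 22.98
position: [0.4903, 0.0669, 0.0543]
eef_rot: [0.713, 0.701, 0.0, 0.0]
force: [-1.2, -0.6, 4.7]
width: 0.122
grip_force: 39.0
```

>>> jog_arm(
  slide=[
    [0,0,0],
    [0,0,0],
    [0,0,0],
  ],
  yaw=[0,0,0],
)

```text
time_s: 23.23
position: [0.4903, 0.0669, 0.0543]
eef_rot: [0.713, 0.701, 0.0, 0.0]
force: [-2.7, -0.8, 6.3]
width: 0.122
grip_force: 39.1
```

Run:
```python
from h import *
go()
```

```text
pos [0.4903 0.0669 0.0543] yaw 89.01 t 23.23 w 0.122 gf 39.1 F [-2.7 -0.8  6.3]
```

Handle gripped, at an opening of about 11 mm. Now tilting along the arc.

>>> jog_arm(
  slide=[
    [0,0.003,-0.009],
    [0,0.006,-0.018],
    [0,0.0095,-0.0265],
    [0,0.0135,-0.035],
    [0,0.018,-0.0435],
  ],
  yaw=[0,0,0,0,0],
)

```text
time_s: 23.65
position: [0.5073, 0.0667, 0.0972]
eef_rot: [0.713, 0.701, -0.001, -0.001]
force: [-2.7, -1.5, -4.1]
width: 0.121
grip_force: 38.9
```

>>> jog_arm(
  slide=[
    [0,0.005,-0.008],
    [0,0.01,-0.016],
    [0,0.0155,-0.0235],
    [0,0.0215,-0.031],
    [0,0.028,-0.0375],
  ],
  yaw=[0,0,0,0,0],
)

```text
time_s: 24.07
position: [0.5335, 0.0662, 0.1348]
eef_rot: [0.713, 0.701, -0.002, -0.002]
force: [-10.3, -1.6, 3.9]
width: 0.123
grip_force: 39.3
```

>>> jog_arm(
  slide=[
    [0,0.0065,-0.0065],
    [0,0.0065,-0.0065],
    [0,0.0065,-0.0065],
    [0,0.0065,-0.0065],
    [0,0.0065,-0.0065],
  ],
  yaw=[0,0,0,0,0],
)

```text
time_s: 24.48
position: [0.5396, 0.066, 0.1413]
eef_rot: [0.713, 0.701, -0.002, -0.002]
force: [-10.8, -1.7, 5.6]
width: 0.12
grip_force: 39.6
```

>>> jog_arm(
  slide=[
    [0,0,0],
    [0,0,0],
    [0,0,0],
    [0,0,0],
    [0,0,0],
  ],
  yaw=[0,0,0,0,0],
)

```text
time_s: 24.9
position: [0.5395, 0.066, 0.1412]
eef_rot: [0.713, 0.701, -0.002, -0.002]
force: [-11.3, -2.0, 5.7]
width: 0.122
grip_force: 39.6
```

Run:
```python
from h import *
go()
sc=grab_frame("scene");cv2.imwrite("pics/s4.png",cv2.resize(sc[150:330,190:400,::-1],None,fx=3,fy=3))
```

```text
pos [0.5395 0.066  0.1412] yaw 89.02 t 24.90 w 0.122 gf 39.6 F [-11.3  -2.    5.7]
```

View pics/s4.png

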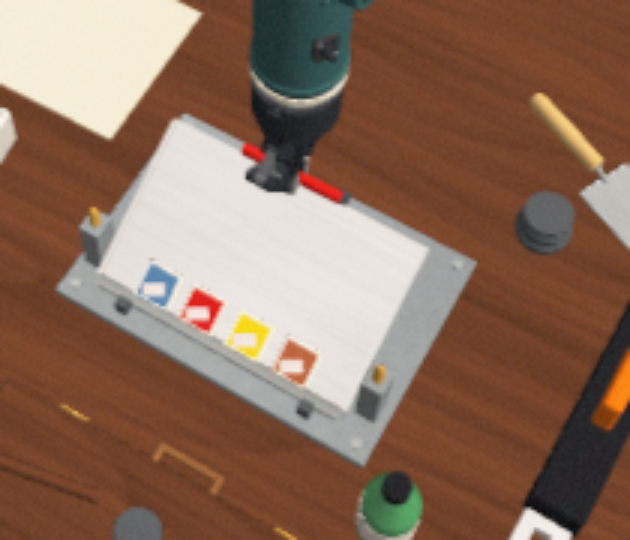

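>>> jog_arm(
  slide=[
    [0,-0.0065,0.0065],
    [0,-0.013,0.013],
    [0,-0.019,0.0205],
    [0,-0.0245,0.028],
    [0,-0.0295,0.036],
  ],
  yaw=[0,0,0,0,0],
)

```text
time_s: 25.37
position: [0.5118, 0.0666, 0.1054]
eef_rot: [0.713, 0.701, -0.001, -0.001]
force: [-7.2, -1.4, 5.1]
width: 0.122
grip_force: 40.2
```

>>> jog_arm(
  slide=[
    [0,-0.005,0.008],
    [0,-0.0095,0.0165],
    [0,-0.0135,0.025],
    [0,-0.017,0.0335],
    [0,-0.02,0.0425],
  ],
  yaw=[0,0,0,0,0],
)

```text
time_s: 25.78
position: [0.4927, 0.0669, 0.0627]
eef_rot: [0.713, 0.701, -0.0, -0.0]
force: [-4.8, -1.4, 0.8]
width: 0.12
grip_force: 41.1
```

>>> jog_arm(
  slide=[
    [0,-0.001,0.005],
    [0,-0.003,0.009],
    [0,-0.003,0.009],
    [0,-0.003,0.009],
  ],
  yaw=[0,0,0,0],
)

```text
time_s: 26.12
position: [0.4903, 0.0669, 0.0542]
eef_rot: [0.713, 0.701, -0.0, -0.0]
force: [-6.2, -1.2, 5.6]
width: 0.115
grip_force: 42.1
```

>>> jog_arm(
  slide=[
    [0,0,0],
    [0,0,0],
    [0,0,0],
    [0,0,0],
    [0,0,0],
  ],
  yaw=[0,0,0,0,0],
  hand=0.6,
)

```text
time_s: 26.53
position: [0.4912, 0.0671, 0.0536]
eef_rot: [0.713, 0.701, 0.001, 0.0]
force: [-0.5, -1.3, -0.8]
width: 0.598
grip_force: 0.0
```

>>> jog_arm(
  slide=[
    [0,0,-0.02],
    [0,0,-0.05],
    [0,0,-0.09],
    [0,0,-0.13],
    [0,0,-0.15],
  ],
  yaw=[0,0,0,0,0],
)

```text
time_s: 26.95
position: [0.4926, 0.0671, 0.2078]
eef_rot: [0.713, 0.701, 0.002, 0.002]
force: [0.9, -0.1, -0.1]
width: 0.603
grip_force: 0.0
```

>>> jog_arm(
  slide=[
    [0,-0.03,0],
    [0,-0.05,0],
    [0,-0.06,0],
    [0,-0.06,0],
  ],
  yaw=[0,0,0,0],
)

```text
time_s: 27.28
position: [0.4279, 0.0682, 0.2031]
eef_rot: [0.713, 0.701, -0.001, -0.001]
force: [0.1, 0.7, -0.7]
width: 0.601
grip_force: 0.0
```

Run:
```python
from h import *
go()
top=grab_frame("top");sc=grab_frame("scene")
np.savez("f5.npz",top=top,sc=sc)
# left: tray from top ; right: lamp from top
a=cv2.resize(top[120:220,150:300,::-1],None,fx=3.5,fy=3.5,interpolation=cv2.INTER_CUBIC)
b=cv2.resize(top[120:270,70:130,::-1],(220,550),interpolation=cv2.INTER_CUBIC)
c=np.zeros((600,760,3),np.uint8);c[:a.shape[0],:a.shape[1]]=a;c[:550,535:755]=b
cv2.imwrite("pics/s5.png",c)
for cn,im in(("top",top),("scene",sc)):
    for lo in ((3,20,120,140),):
        print(cn,[(b[0],b[1]) for b in blobs(cn,im,lambda h:(h[...,0]>4)&(h[...,0]<16)&(h[...,1]>200)&(h[...,2]>150),.096,60)])
```

```text
pos [0.4279 0.0682 0.2031] yaw 89.01 t 27.28 w 0.601 gf 0.0 F [ 0.1  0.7 -0.7]
top []
scene [(np.int32(204), array([399.5, 274.1]))]
```

View pics/s5.png

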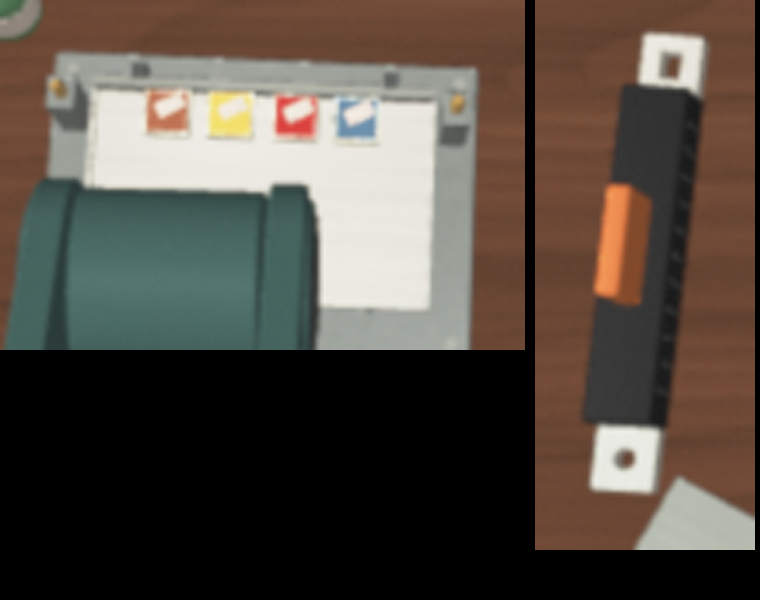

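Run:
```python
from h import *
f=np.load("f5.npz");top=f["top"];sc=f["sc"]
P=lambda X,Y:(70+(X-535)/3.667,120+Y/3.667)
s=ray("top",P(671,67),.016);r=ray("top",P(624,458),.016)
print(s,r,"dist",np.linalg.norm(s-r),"mid",(s+r)/2,"ang",np.degrees(np.arctan2(*(s-r)[[1,0]])))
# grip top face corners (bright orange) at z=.096
c=[ray("top",P(*p),.096)[:2] for p in[(607,184),(629,184),(618,300),(596,292)]];print(np.round(c,4),np.mean(c,0))
# scene lug outer corners for cross-check
h=cv2.cvtColor(sc,cv2.COLOR_RGB2HSV).astype(int)
for p in ((.4,.4),): pass
m=((h[...,1]<40)&(h[...,2]>170)).astype(np.uint8)
n,l,st,ce=cv2.connectedComponentsWithStats(m)
for i in range(1,n):
    w=ray("scene",ce[i],.016)
    if 20<st[i,4]<1500 and w[1]>.3: print("scene white",st[i,4],ce[i].round(1),w.round(4))
m=((cv2.cvtColor(top,cv2.COLOR_RGB2HSV).astype(int)[...,1]<45)&(top[...,0]>170)).astype(np.uint8)
n,l,st,ce=cv2.connectedComponentsWithStats(m)
for i in range(1,n):
    w=ray("top",ce[i],.016)
    if 20<st[i,4]<1500 and w[1]>.3: print("top white",st[i,4],ce[i].round(1),w.round(4))
```

```text
[0.68431451 0.39374462 0.016     ] [0.38655186 0.40786213 0.016     ] dist 0.29809713117329495 mid [0.53543319 0.40080337 0.016     ] ang -2.7144726275172553
[[0.5753 0.4078]
 [0.5757 0.3923]
 [0.4925 0.3939]
 [0.4979 0.4097]] [0.53533303 0.40091698]
scene white 1039 [490.   27.4] [-0.6686  0.3437  0.016 ]
scene white 1313 [460.   85.1] [-0.2978  0.336   0.016 ]
scene white 421 [502.5 103.7] [-0.2832  0.4932  0.016 ]
scene white 515 [400.6 219.9] [0.3345 0.3511 0.016 ]
scene white 115 [414.9 240.1] [0.3767 0.4114 0.016 ]
scene white 180 [487.3 286. ] [0.4103 0.6318 0.016 ]
scene white 244 [368.8 330.6] [0.6861 0.3982 0.016 ]
top white 173 [65.7 44. ] [0.9618 0.5316 0.016 ]
top white 194 [106.8 135.9] [0.6912 0.395  0.016 ]
top white 170 [  5.2 202.2] [0.4977 0.6582 0.016 ]
top white 275 [ 93.9 244.7] [0.3869 0.4088 0.016 ]
top white 730 [116.5 268.1] [0.3257 0.3441 0.016 ]
```

>>> jog_arm(
  slide=[
    [0,0,0],
    [0,0,0],
    [0,0,0],
    [0,0,0],
    [0,0,0],
  ],
  yaw=[-7,-14,-21,-28,-35],
)

```text
time_s: 27.8
position: [0.4323, 0.068, 0.2032]
eef_rot: [0.467, 0.884, 0.0, 0.0]
force: [-0.0, -0.1, 1.0]
width: 0.597
grip_force: 0.0
```

>>> jog_arm(
  slide=[
    [0,0,0],
    [0,0,0],
    [0,0,0],
    [0,0,0],
    [0,0,0],
  ],
  yaw=[-7,-14,-21,-28,-35],
)

```text
time_s: 28.22
position: [0.4323, 0.068, 0.2031]
eef_rot: [0.179, 0.984, 0.0, 0.0]
force: [-0.0, 0.5, 0.8]
width: 0.602
grip_force: 0.0
```

>>> jog_arm(
  slide=[
    [0,0,0],
    [0,0,0],
    [0,0,0],
    [0,0,0],
  ],
  yaw=[-7,-14,-18.3,-18.3],
)

```text
time_s: 28.55
position: [0.4321, 0.068, 0.2031]
eef_rot: [0.022, 1.0, 0.0, 0.0]
force: [-0.9, 0.4, -0.7]
width: 0.599
grip_force: 0.0
```

>>> jog_arm(
  slide=[
    [-0.007,0.025,0],
    [-0.016,0.06,0],
    [-0.026,0.096,0],
    [-0.036,0.133,0],
    [-0.045,0.169,0],
  ],
  yaw=[0,0,0,0,0],
)

```text
time_s: 28.97
position: [0.485, 0.2369, 0.2031]
eef_rot: [0.025, 1.0, 0.0, 0.0]
force: [0.6, -0.4, 0.4]
width: 0.601
grip_force: 0.0
```

>>> jog_arm(
  slide=[
    [-0.01,0.037,0],
    [-0.02,0.074,0],
    [-0.03,0.111,0],
    [-0.039,0.146,0],
    [-0.046,0.17,0],
  ],
  yaw=[0,0,0,0,0],
)

```text
time_s: 29.38
position: [0.5389, 0.4064, 0.2026]
eef_rot: [0.024, 1.0, 0.001, 0.001]
force: [0.9, -1.2, -0.0]
width: 0.599
grip_force: 0.0
```

>>> jog_arm(
  slide=[
    [0,0,0.03],
    [0,0,0.06],
    [0,0,0.07],
    [0,0,0.07],
  ],
  yaw=[0,0,0,0],
)

```text
time_s: 29.72
position: [0.5354, 0.4013, 0.1293]
eef_rot: [0.024, 1.0, -0.002, -0.003]
force: [-0.4, -0.8, 0.1]
width: 0.597
grip_force: 0.0
```

Run:
```python
from h import *
go([.535,.402,.053],177.3)
```

```text
pos [0.5354 0.4013 0.1293] yaw 177.20 t 29.72 w 0.597 gf 0.0 F [-0.4 -0.8  0.1]
slide [-0.      0.001   0.0763]
dyaw -0.10 (tool)
```

>>> jog_arm(
  slide=[
    [0,0.001,0.03],
    [0,0.001,0.055],
    [0,0.001,0.072],
    [0,0.001,0.077],
    [0,0.001,0.077],
  ],
  yaw=[0,0,0,0,0],
)

```text
time_s: 30.13
position: [0.5374, 0.403, 0.0561]
eef_rot: [0.024, 1.0, -0.0, -0.001]
force: [-0.2, -0.6, 0.4]
width: 0.601
grip_force: 0.0
```

>>> jog_arm(
  slide=[
    [0,0,0],
    [0,0,0],
    [0,0,0],
    [0,0,0],
    [0,0,0],
  ],
  yaw=[0,0,0,0,0],
  hand=0,
  grip_force=100,
)

```text
time_s: 30.55
position: [0.5387, 0.4041, 0.0585]
eef_rot: [0.024, 1.0, 0.001, 0.002]
force: [0.2, -0.8, 6.3]
width: 0.202
grip_force: 98.6
```

>>> jog_arm(
  slide=[
    [0,0,0],
    [0,0,0],
    [0,0,0],
    [0,0,-0.01],
    [0,0,-0.02],
  ],
  yaw=[0,0,0,0,0],
)

```text
time_s: 30.97
position: [0.5361, 0.4028, 0.0762]
eef_rot: [0.024, 1.0, -0.001, -0.001]
force: [0.1, 0.3, -5.0]
width: 0.197
grip_force: 97.8
```

>>> jog_arm(
  slide=[
    [0,0,-0.02],
    [0,0,-0.05],
    [0,0,-0.08],
    [0,0,-0.11],
    [0,0,-0.125],
  ],
  yaw=[0,0,0,0,0],
)

```text
time_s: 31.38
position: [0.5384, 0.4042, 0.2062]
eef_rot: [0.024, 1.0, 0.001, 0.002]
force: [1.0, 0.9, -4.9]
width: 0.197
grip_force: 98.2
```

>>> jog_arm(
  slide=[
    [0,0,0],
    [0,0,0],
  ],
  yaw=[0,0],
)

```text
time_s: 31.55
position: [0.5374, 0.4036, 0.2024]
eef_rot: [0.024, 1.0, 0.001, 0.001]
force: [-0.3, -0.5, -5.2]
width: 0.198
grip_force: 98.3
```

Run:
```python
from h import *
go([.6455,.065,.2],89)
```

```text
pos [0.5374 0.4036 0.2024] yaw 177.30 t 31.55 w 0.198 gf 98.3 F [-0.3 -0.5 -5.2]
slide [-0.1239 -0.3331  0.0022]
dyaw 88.30 (tool)
```

>>> jog_arm(
  slide=[
    [-0.008,-0.022,-0.01],
    [-0.021,-0.056,-0.02],
    [-0.034,-0.093,-0.02],
    [-0.048,-0.13,-0.02],
    [-0.062,-0.166,-0.02],
  ],
  yaw=[0,0,0,0,0],
)

```text
time_s: 31.97
position: [0.5898, 0.2327, 0.2189]
eef_rot: [0.023, 1.0, -0.001, -0.002]
force: [-0.3, 0.4, -4.1]
width: 0.2
grip_force: 98.7
```

>>> jog_arm(
  slide=[
    [-0.014,-0.037,0],
    [-0.028,-0.074,0],
    [-0.042,-0.111,0],
    [-0.054,-0.144,0],
    [-0.062,-0.167,0],
  ],
  yaw=[0,0,0,0,0],
)

```text
time_s: 32.38
position: [0.6446, 0.0613, 0.2186]
eef_rot: [0.024, 1.0, -0.001, -0.002]
force: [-0.6, -0.1, -5.3]
width: 0.193
grip_force: 98.9
```

>>> jog_arm(
  slide=[
    [0,0,0],
    [0,0,0],
    [0,0,0],
    [0,0,0],
    [0,0,0],
  ],
  yaw=[3,9,16,23,30],
)

```text
time_s: 32.8
position: [0.6435, 0.0647, 0.2184]
eef_rot: [0.285, 0.959, -0.001, -0.003]
force: [1.2, -0.0, -5.5]
width: 0.197
grip_force: 99.2
```

>>> jog_arm(
  slide=[
    [0,0,0],
    [0,0,0],
    [0,0,0],
    [0,0,0],
    [0,0,0],
  ],
  yaw=[7,14,21,27,32],
)

```text
time_s: 33.22
position: [0.6435, 0.0649, 0.2184]
eef_rot: [0.537, 0.843, -0.001, -0.002]
force: [0.4, 0.2, -4.9]
width: 0.197
grip_force: 99.2
```

>>> jog_arm(
  slide=[
    [0,0,0],
    [0,0,0],
    [0,0,0],
    [0,0,0],
    [0,0,0],
  ],
  yaw=[6,12,18,23,26.3],
)

```text
time_s: 33.63
position: [0.6435, 0.0649, 0.2184]
eef_rot: [0.715, 0.699, -0.002, -0.002]
force: [0.4, -0.5, -4.9]
width: 0.199
grip_force: 99.2
```

>>> jog_arm(
  slide=[
    [0,0,0],
    [0,0,0],
    [0,0,0],
  ],
  yaw=[0,0,0],
)

```text
time_s: 33.88
position: [0.6445, 0.0649, 0.2199]
eef_rot: [0.713, 0.702, -0.001, -0.001]
force: [-1.1, 0.4, -4.8]
width: 0.198
grip_force: 99.2
```

Run:
```python
from h import *
go([.6455,.065,.2],89)
top=grab_frame("top");sc=grab_frame("scene");np.savez("f6.npz",top=top,sc=sc)
a=cv2.resize(sc[150:310,190:370,::-1],None,fx=3.3,fy=3.3,interpolation=cv2.INTER_CUBIC)
b=cv2.resize(top[100:200,150:300,::-1],None,fx=4,fy=4,interpolation=cv2.INTER_CUBIC)
cv2.imwrite("pics/l_s.png",a);cv2.imwrite("pics/l_t.png",b)
```

```text
pos [0.6445 0.0649 0.2199] yaw 89.10 t 33.88 w 0.198 gf 99.2 F [-1.1  0.4 -4.8]
slide [0.0001 0.001  0.0199]
dyaw 0.10 (tool)
```

View pics/l_s.png

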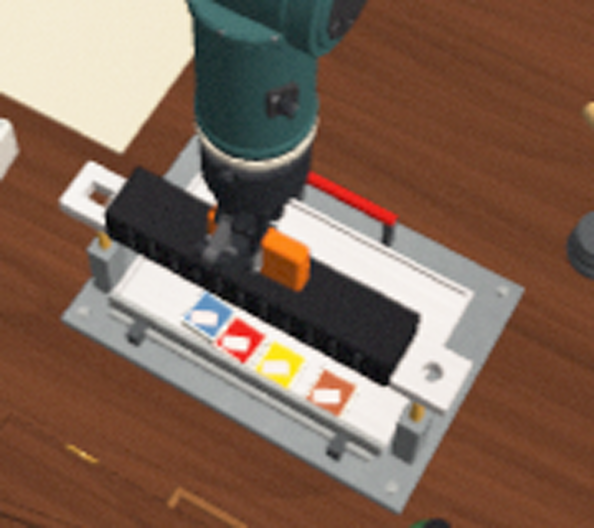

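```bash
cat >> h.py <<'E'
Sx,Sy,Sa=.5785,.066,np.radians(-1)
def tiles_st(c,im,z=.038):
    """tile blobs in station coords (mm)"""
    X1,Y1,S=.70,.24,.0005
    o=ortho(c,im,X1-.2,X1,Y1-.35,Y1,z,S);h=cv2.cvtColor(o,cv2.COLOR_RGB2HSV).astype(int);H,A,V=h[...,0],h[...,1],h[...,2]
    for n,m in dict(blue=(H>95)&(H<120)&(A>70),brown=(H>3)&(H<14)&(A>90)&(V>140),yellow=(H>20)&(H<32)&(A>110),red=((H<3)|(H>175))&(A>140)).items():
        m=cv2.morphologyEx(m.astype(np.uint8),cv2.MORPH_OPEN,np.ones((5,5)))
        k,l,st,ce=cv2.connectedComponentsWithStats(m)
        for i in range(1,k):
            if st[i,4]>700:
                cn=cv2.findContours((l==i).astype(np.uint8),0,2)[0][0];r=cv2.minAreaRect(cn)
                x=X1-cn[:,0,1]*S-Sx;y=Y1-cn[:,0,0]*S-Sy;c_,s_=np.cos(Sa),np.sin(Sa);xs=(x*c_+y*s_)*1e3;ys=(-x*s_+y*c_)*1e3
                print(c,n,"x %.1f..%.1f y %.1f..%.1f"%(xs.min(),xs.max(),ys.min(),ys.max()),"ang",round(r[2],1),"area",st[i,4])
E
python3 - <<'E'
from h import *
for f in("f5.npz","f6.npz"):
    d=np.load(f);print(f);tiles_st("top",d["top"]);tiles_st("scene",d["sc"])
E
```

```text
f5.npz
top blue x 54.1..66.5 y -88.5..-62.9 ang 90.0 area 921
top brown x 52.0..83.6 y 57.5..88.3 ang 88.3 area 2086
top yellow x 51.6..84.1 y 9.0..38.2 ang 90.0 area 1977
top red x 53.6..70.8 y -40.9..-13.8 ang 3.6 area 1167
scene blue x 51.2..81.2 y -86.9..-57.9 ang 90.0 area 1913
scene brown x 50.4..81.7 y 61.0..91.6 ang -0.0 area 2424
scene yellow x 50.5..82.0 y 11.4..42.2 ang 90.0 area 2517
scene red x 51.1..81.4 y -39.0..-9.5 ang 2.4 area 2057
f6.npz
top blue x 45.5..58.1 y -65.0..-40.6 ang 90.0 area 852
top brown x 57.0..75.0 y 58.0..88.3 ang 90.0 area 1197
top yellow x 55.7..68.9 y 9.0..38.2 ang 3.4 area 1047
scene blue x 42.0..73.2 y -63.5..-34.1 ang 6.0 area 1886
scene brown x 50.4..81.7 y 61.0..91.5 ang 90.0 area 2401
scene brown x -38.9..-2.5 y -36.4..6.4 ang 28.1 area 1888
scene yellow x 50.5..82.3 y 11.4..42.2 ang 90.0 area 2498
scene red x 48.9..80.6 y -28.0..1.1 ang 6.8 area 1980
```

View pics/l_t.png

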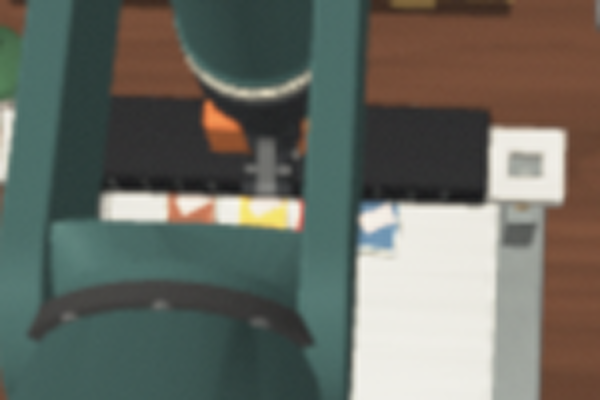

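Blue was knocked about 9 mm off the fence and nudged red, most likely the announced knock. I'll put the lamp back in its old spot and tilt the tray again.

>>> jog_arm(
  slide=[
    [0,0,0],
    [0,0,0],
    [0,0,0],
    [0,0,0],
    [0,0,0],
  ],
  yaw=[-3,-9,-16,-23,-30],
)

```text
time_s: 34.4
position: [0.6454, 0.0649, 0.2212]
eef_rot: [0.505, 0.863, 0.0, -0.0]
force: [-0.1, -0.4, -5.7]
width: 0.197
grip_force: 99.2
```

>>> jog_arm(
  slide=[
    [0,0,0],
    [0,0,0],
    [0,0,0],
    [0,0,0],
    [0,0,0],
  ],
  yaw=[-7,-14,-21,-27,-32],
)

```text
time_s: 34.82
position: [0.6454, 0.0649, 0.2212]
eef_rot: [0.247, 0.969, 0.0, -0.0]
force: [-0.1, -0.4, -5.1]
width: 0.2
grip_force: 99.2
```

>>> jog_arm(
  slide=[
    [0,0,0],
    [0,0,0],
    [0,0,0],
    [0,0,0],
    [0,0,0],
  ],
  yaw=[-6,-12,-18,-23,-26.3],
)

```text
time_s: 35.23
position: [0.6454, 0.0649, 0.2212]
eef_rot: [0.021, 1.0, 0.0, -0.0]
force: [0.6, -0.6, -5.0]
width: 0.2
grip_force: 99.2
```

>>> jog_arm(
  slide=[
    [0.008,0.022,0],
    [0.021,0.056,0],
    [0.034,0.093,0],
    [0.048,0.13,0],
    [0.062,0.166,0],
  ],
  yaw=[0,0,0,0,0],
)

```text
time_s: 35.65
position: [0.5907, 0.2351, 0.2214]
eef_rot: [0.024, 1.0, 0.0, 0.0]
force: [0.2, 0.3, -5.2]
width: 0.202
grip_force: 99.2
```

>>> jog_arm(
  slide=[
    [0.014,0.037,0],
    [0.028,0.074,0],
    [0.042,0.111,0],
    [0.054,0.144,0],
    [0.062,0.167,0],
  ],
  yaw=[0,0,0,0,0],
)

```text
time_s: 36.07
position: [0.5355, 0.4069, 0.2214]
eef_rot: [0.022, 1.0, 0.001, -0.0]
force: [0.8, 0.3, -5.3]
width: 0.195
grip_force: 99.3
```

>>> jog_arm(
  slide=[
    [0,0,0.03],
    [0,0,0.065],
    [0,0,0.1],
    [0,0,0.13],
    [0,0,0.145],
  ],
  yaw=[0,0,0,0,0],
)

```text
time_s: 36.48
position: [0.5347, 0.4021, 0.0719]
eef_rot: [0.023, 1.0, -0.002, -0.003]
force: [-0.9, -0.3, -5.3]
width: 0.192
grip_force: 99.3
```

>>> jog_arm(
  slide=[
    [0,0,0.005],
    [0,0,0.01],
    [0,0,0.015],
    [0,0,0.018],
    [0,0,0.018],
  ],
  yaw=[0,0,0,0,0],
)

```text
time_s: 36.9
position: [0.5379, 0.4037, 0.059]
eef_rot: [0.024, 1.0, 0.0, 0.001]
force: [-0.6, -0.1, -6.3]
width: 0.196
grip_force: 99.2
```

Run:
```python
from h import *
go([.4911,.0665,.2],89)
```

```text
pos [0.5379 0.4037 0.059 ] yaw 177.30 t 36.90 w 0.196 gf 99.2 F [-0.6 -0.1 -6.3]
slide [ 0.0307 -0.3389 -0.1413]
dyaw 88.30 (tool)
```

>>> jog_arm(
  slide=[
    [0,0,0.002],
    [0,0,0.002],
    [0,0,0.002],
  ],
  yaw=[0,0,0],
)

```text
time_s: 37.15
position: [0.5382, 0.4038, 0.0585]
eef_rot: [0.024, 1.0, 0.001, 0.001]
force: [-2.5, -1.2, 7.4]
width: 0.195
grip_force: 100.7
```

>>> jog_arm(
  slide=[
    [0,0,0],
    [0,0,0],
    [0,0,0],
    [0,0,0],
    [0,0,-0.01],
  ],
  yaw=[0,0,0,0,0],
  hand=0.6,
)

```text
time_s: 37.57
position: [0.5361, 0.4027, 0.0648]
eef_rot: [0.024, 1.0, -0.001, -0.001]
force: [-1.0, -0.7, -0.3]
width: 0.602
grip_force: 0.0
```

>>> jog_arm(
  slide=[
    [0,0,-0.03],
    [0,0,-0.07],
    [0,0,-0.11],
    [0,0,-0.13],
    [0,0,-0.14],
  ],
  yaw=[0,0,0,0,0],
)

```text
time_s: 37.98
position: [0.5394, 0.4047, 0.2117]
eef_rot: [0.024, 1.0, 0.002, 0.003]
force: [0.4, 0.7, 0.2]
width: 0.596
grip_force: 0.0
```

>>> jog_arm(
  slide=[
    [0.0025,-0.03,0],
    [0.006,-0.068,0],
    [0.0095,-0.105,0],
    [0.013,-0.14,0],
    [0.0155,-0.1695,0],
  ],
  yaw=[3,9,16,23,30],
)

```text
time_s: 38.4
position: [0.5121, 0.2325, 0.2054]
eef_rot: [0.284, 0.959, -0.001, -0.001]
force: [0.4, -0.7, 0.6]
width: 0.597
grip_force: 0.0
```

>>> jog_arm(
  slide=[
    [0,0,0],
    [0,0,0],
    [0,0,0],
    [0,0,0],
    [0,0,0],
  ],
  yaw=[7,14,21,28,35],
)

```text
time_s: 38.82
position: [0.5131, 0.2344, 0.2055]
eef_rot: [0.56, 0.829, -0.001, -0.001]
force: [-0.2, 0.5, -0.5]
width: 0.603
grip_force: 0.0
```

>>> jog_arm(
  slide=[
    [0,0,0],
    [0,0,0],
    [0,0,0],
    [0,0,0],
    [0,0,0],
  ],
  yaw=[7,14,21,23.3,23.3],
)

```text
time_s: 39.23
position: [0.5131, 0.2346, 0.2055]
eef_rot: [0.714, 0.7, -0.001, -0.0]
force: [0.5, -0.1, 0.1]
width: 0.596
grip_force: 0.0
```

>>> jog_arm(
  slide=[
    [-0.035,0,0],
    [-0.075,-0.005,0],
    [-0.115,-0.01,0],
    [-0.15,-0.02,0],
    [-0.169,-0.025,0],
  ],
  yaw=[0,0,0,0,0],
)

```text
time_s: 39.65
position: [0.4839, 0.0633, 0.2057]
eef_rot: [0.713, 0.701, -0.001, -0.0]
force: [-0.6, 0.7, 0.5]
width: 0.6
grip_force: 0.0
```

>>> jog_arm(
  slide=[
    [0,0,0.03],
    [0,0,0.06],
    [0,0,0.085],
    [0,0,0.085],
  ],
  yaw=[0,0,0,0],
)

```text
time_s: 39.98
position: [0.4817, 0.0659, 0.1172]
eef_rot: [0.713, 0.701, -0.003, -0.003]
force: [-0.9, -0.3, -0.6]
width: 0.597
grip_force: 0.0
```

Run:
```python
from h import *
go([.4906,.0665,.054],89)
im=grab_frame("scene");tiles_st("scene",im)
print([(b[0],b[1]) for b in blobs("scene",im,lambda h:(h[...,0]>4)&(h[...,0]<16)&(h[...,1]>200)&(h[...,2]>150),.096,60)])
```

```text
pos [0.4817 0.0659 0.1172] yaw 89.05 t 39.98 w 0.597 gf 0.0 F [-0.9 -0.3 -0.6]
slide [0.0007 0.0095 0.0631]
dyaw 0.05 (tool)
scene blue x 43.0..73.2 y -64.0..-34.1 ang 5.9 area 1858
scene brown x 50.4..81.7 y 61.0..91.6 ang -0.0 area 2424
scene yellow x 50.3..82.3 y 11.4..42.2 ang 90.0 area 2542
scene red x 48.9..80.6 y -28.0..1.5 ang 6.6 area 2005
[(np.int32(201), array([399.5, 274.2]))]
```

>>> jog_arm(
  slide=[
    [0,0.008,0.02],
    [0,0.008,0.045],
    [0,0.008,0.063],
    [0,0.008,0.063],
  ],
  yaw=[0,0,0,0],
)

```text
time_s: 40.37
position: [0.4928, 0.0663, 0.057]
eef_rot: [0.713, 0.701, -0.001, -0.001]
force: [-0.3, -0.1, -0.8]
width: 0.6
grip_force: 0.0
```

>>> jog_arm(
  slide=[
    [0,0,0],
    [0,0,0],
    [0,0,0],
    [0,0,0],
    [0,0,0],
  ],
  yaw=[0,0,0,0,0],
  hand=0,
  grip_force=40,
)

```text
time_s: 40.78
position: [0.4903, 0.0663, 0.0595]
eef_rot: [0.713, 0.701, -0.002, -0.002]
force: [-9.5, 0.3, 8.6]
width: 0.12
grip_force: 39.0
```

>>> jog_arm(
  slide=[
    [0,0,0],
    [0,0,0],
    [0,0,0],
  ],
  yaw=[0,0,0],
)

```text
time_s: 41.03
position: [0.4903, 0.0664, 0.0595]
eef_rot: [0.713, 0.701, -0.002, -0.002]
force: [-9.0, -0.0, 9.2]
width: 0.121
grip_force: 39.0
```

Run:
```python
from h import *
go()
```

```text
pos [0.4903 0.0664 0.0595] yaw 89.02 t 41.03 w 0.121 gf 39.0 F [-9.  -0.   9.2]
```

>>> jog_arm(
  slide=[
    [0,0.001,-0.009],
    [0,0.004,-0.018],
    [0,0.0075,-0.0265],
    [0,0.0115,-0.035],
    [0,0.016,-0.0435],
  ],
  yaw=[0,0,0,0,0],
)

```text
time_s: 41.45
position: [0.5074, 0.066, 0.1027]
eef_rot: [0.713, 0.701, -0.002, -0.002]
force: [-7.4, 0.7, -1.7]
width: 0.119
grip_force: 39.0
```

>>> jog_arm(
  slide=[
    [0,0.005,-0.008],
    [0,0.01,-0.016],
    [0,0.0155,-0.0235],
    [0,0.0215,-0.031],
    [0,0.028,-0.0375],
  ],
  yaw=[0,0,0,0,0],
)

```text
time_s: 41.87
position: [0.5338, 0.0656, 0.1403]
eef_rot: [0.713, 0.701, -0.003, -0.003]
force: [-11.8, 0.4, 4.0]
width: 0.122
grip_force: 39.2
```

>>> jog_arm(
  slide=[
    [0,0.0065,-0.0065],
    [0,0.0105,-0.01],
    [0,0.0105,-0.01],
    [0,0.0105,-0.01],
    [0,0.0105,-0.01],
  ],
  yaw=[0,0,0,0,0],
)

```text
time_s: 42.28
position: [0.5438, 0.0654, 0.1507]
eef_rot: [0.713, 0.701, -0.003, -0.003]
force: [-15.1, 0.6, 10.8]
width: 0.115
grip_force: 39.6
```

>>> jog_arm(
  slide=[
    [0,0,0],
    [0,0,0],
    [0,0,0],
    [0,0,0],
    [0,0,0],
  ],
  yaw=[0,0,0,0,0],
)

```text
time_s: 42.7
position: [0.5437, 0.0654, 0.1507]
eef_rot: [0.713, 0.701, -0.003, -0.003]
force: [-15.1, 0.1, 11.5]
width: 0.121
grip_force: 39.6
```

>>> jog_arm(
  slide=[
    [0,-0.004,0.0035],
    [0,-0.0105,0.01],
    [0,-0.017,0.0165],
    [0,-0.023,0.024],
    [0,-0.0285,0.0315],
  ],
  yaw=[0,0,0,0,0],
)

```text
time_s: 43.12
position: [0.5171, 0.0659, 0.1191]
eef_rot: [0.713, 0.701, -0.001, -0.001]
force: [-9.5, 0.4, 4.6]
width: 0.125
grip_force: 39.8
```

>>> jog_arm(
  slide=[
    [0,-0.005,0.008],
    [0,-0.01,0.016],
    [0,-0.0145,0.0245],
    [0,-0.0185,0.033],
    [0,-0.022,0.0415],
  ],
  yaw=[0,0,0,0,0],
)

```text
time_s: 43.53
position: [0.4958, 0.0663, 0.0771]
eef_rot: [0.713, 0.701, -0.001, -0.001]
force: [-6.7, 0.2, 1.2]
width: 0.12
grip_force: 40.8
```

>>> jog_arm(
  slide=[
    [0,-0.003,0.009],
    [0,-0.005,0.015],
    [0,-0.006,0.018],
    [0,-0.006,0.018],
  ],
  yaw=[0,0,0,0],
)

```text
time_s: 43.87
position: [0.4903, 0.0664, 0.0596]
eef_rot: [0.713, 0.701, -0.001, -0.001]
force: [-6.2, 0.6, 4.2]
width: 0.118
grip_force: 42.0
```

Run:
```python
from h import *
go()
im=grab_frame("scene");tiles_st("scene",im)
```

```text
pos [0.4903 0.0664 0.0596] yaw 89.01 t 43.87 w 0.118 gf 42.0 F [-6.2  0.6  4.2]
scene blue x 51.5..81.2 y -65.4..-36.3 ang 1.5 area 1902
scene brown x 50.4..81.7 y 61.4..91.6 ang -0.0 area 2412
scene yellow x 50.1..82.4 y 11.4..42.2 ang 90.0 area 2541
scene red x 51.1..81.3 y -29.0..0.3 ang 90.0 area 2052
```

>>> jog_arm(
  slide=[
    [0,0,0],
    [0,0,0],
    [0,0,0],
    [0,0,0],
    [0,0,-0.01],
  ],
  yaw=[0,0,0,0,0],
  hand=0.6,
)

```text
time_s: 44.33
position: [0.4915, 0.0661, 0.0678]
eef_rot: [0.713, 0.701, -0.0, -0.001]
force: [0.0, -0.1, -0.1]
width: 0.6
grip_force: 0.0
```

>>> jog_arm(
  slide=[
    [0,0,-0.03],
    [0,0,-0.07],
    [0,0,-0.11],
    [0,0,-0.135],
    [0,0,-0.14],
  ],
  yaw=[0,0,0,0,0],
)

```text
time_s: 44.75
position: [0.4954, 0.0662, 0.2143]
eef_rot: [0.713, 0.701, 0.004, 0.003]
force: [0.1, -0.6, -0.2]
width: 0.598
grip_force: 0.0
```

>>> jog_arm(
  slide=[
    [0,0,0],
    [0,0,0],
    [0,0,0],
    [0,0,0],
    [0,0,0],
  ],
  yaw=[-7,-14,-21,-28,-35],
)

```text
time_s: 45.17
position: [0.4915, 0.0662, 0.2083]
eef_rot: [0.467, 0.884, -0.0, -0.0]
force: [0.7, 0.6, 0.2]
width: 0.598
grip_force: 0.0
```

>>> jog_arm(
  slide=[
    [0,0,0],
    [0,0,0],
    [0,0,0],
    [0,0,0],
    [0,0,0],
  ],
  yaw=[-7,-14,-21,-28,-35],
)

```text
time_s: 45.58
position: [0.4916, 0.0662, 0.2083]
eef_rot: [0.179, 0.984, 0.0, -0.0]
force: [0.2, 0.1, 0.4]
width: 0.604
grip_force: 0.0
```

>>> jog_arm(
  slide=[
    [0,0,0],
    [0,0,0],
    [0,0,0],
    [0,0,0],
  ],
  yaw=[-7,-14,-18.3,-18.3],
)

```text
time_s: 45.92
position: [0.4916, 0.0662, 0.2082]
eef_rot: [0.022, 1.0, 0.0, -0.0]
force: [0.6, -0.6, 0.4]
width: 0.596
grip_force: 0.0
```

>>> jog_arm(
  slide=[
    [-0.002,0.025,0],
    [-0.005,0.06,0],
    [-0.008,0.096,0],
    [-0.011,0.133,0],
    [-0.015,0.169,0],
  ],
  yaw=[0,0,0,0,0],
)

```text
time_s: 46.33
position: [0.5145, 0.2359, 0.2084]
eef_rot: [0.025, 1.0, 0.0, -0.0]
force: [0.5, 0.3, 0.0]
width: 0.595
grip_force: 0.0
```

>>> jog_arm(
  slide=[
    [-0.003,0.037,0],
    [-0.006,0.074,0],
    [-0.01,0.111,0],
    [-0.013,0.146,0],
    [-0.015,0.17,0],
  ],
  yaw=[0,0,0,0,0],
)

```text
time_s: 46.75
position: [0.5377, 0.4067, 0.2081]
eef_rot: [0.024, 1.0, 0.001, 0.0]
force: [0.5, -0.1, -0.1]
width: 0.602
grip_force: 0.0
```

>>> jog_arm(
  slide=[
    [0,0,0.03],
    [0,0,0.06],
    [0,0,0.07],
    [0,0,0.07],
    [0,0,0.07],
  ],
  yaw=[0,0,0,0,0],
)

```text
time_s: 47.17
position: [0.5376, 0.4029, 0.1382]
eef_rot: [0.024, 1.0, -0.0, -0.001]
force: [-0.1, -0.1, 0.1]
width: 0.602
grip_force: 0.0
```

Run:
```python
from h import *
go([.5375,.4036,.055],177.3)
```

```text
pos [0.5376 0.4029 0.1382] yaw 177.21 t 47.17 w 0.602 gf 0.0 F [-0.1 -0.1  0.1]
slide [0.     0.0007 0.0832]
dyaw -0.09 (tool)
```

>>> jog_arm(
  slide=[
    [0,0.001,0.03],
    [0,0.001,0.06],
    [0,0.001,0.078],
    [0,0.001,0.083],
    [0,0.001,0.083],
  ],
  yaw=[0,0,0,0,0],
)

```text
time_s: 47.58
position: [0.5382, 0.4041, 0.0557]
eef_rot: [0.024, 1.0, -0.0, -0.0]
force: [0.5, 0.7, 0.3]
width: 0.605
grip_force: 0.0
```

>>> jog_arm(
  slide=[
    [0,0,0],
    [0,0,0],
    [0,0,0],
    [0,0,0],
    [0,0,0],
  ],
  yaw=[0,0,0,0,0],
  hand=0,
  grip_force=100,
)

```text
time_s: 48.0
position: [0.5393, 0.4052, 0.0576]
eef_rot: [0.024, 1.0, 0.001, 0.002]
force: [-0.2, -2.4, 6.0]
width: 0.201
grip_force: 97.5
```

>>> jog_arm(
  slide=[
    [0,0,0],
    [0,0,0],
    [0,0,0],
    [0,0,-0.01],
    [0,0,-0.02],
  ],
  yaw=[0,0,0,0,0],
)

```text
time_s: 48.42
position: [0.5368, 0.4038, 0.0753]
eef_rot: [0.024, 1.0, -0.001, -0.001]
force: [0.3, -0.5, -4.5]
width: 0.196
grip_force: 97.7
```

>>> jog_arm(
  slide=[
    [0,0,-0.02],
    [0,0,-0.05],
    [0,0,-0.085],
    [0,0,-0.12],
    [0,0,-0.145],
  ],
  yaw=[0,0,0,0,0],
)

```text
time_s: 48.83
position: [0.5382, 0.4047, 0.2243]
eef_rot: [0.024, 1.0, 0.001, 0.001]
force: [1.2, 0.8, -4.0]
width: 0.194
grip_force: 98.0
```

>>> jog_arm(
  slide=[
    [-0.008,-0.022,0],
    [-0.021,-0.056,0],
    [-0.034,-0.093,0],
    [-0.048,-0.13,0],
    [-0.062,-0.166,0],
  ],
  yaw=[0,0,0,0,0],
)

```text
time_s: 49.25
position: [0.5914, 0.234, 0.2209]
eef_rot: [0.023, 1.0, -0.0, -0.0]
force: [0.6, -0.3, -5.6]
width: 0.197
grip_force: 98.0
```

>>> jog_arm(
  slide=[
    [-0.014,-0.037,0],
    [-0.028,-0.074,0],
    [-0.042,-0.111,0],
    [-0.054,-0.144,0],
    [-0.062,-0.167,0],
  ],
  yaw=[0,0,0,0,0],
)

```text
time_s: 49.67
position: [0.6464, 0.0623, 0.2208]
eef_rot: [0.024, 1.0, -0.001, 0.0]
force: [0.8, -0.1, -5.4]
width: 0.203
grip_force: 98.4
```

>>> jog_arm(
  slide=[
    [0,0,0],
    [0,0,0],
    [0,0,0],
    [0,0,0],
    [0,0,0],
  ],
  yaw=[3,9,16,23,30],
)

```text
time_s: 50.08
position: [0.6453, 0.0658, 0.2206]
eef_rot: [0.285, 0.959, -0.0, -0.0]
force: [-0.4, -0.2, -5.0]
width: 0.198
grip_force: 98.8
```

>>> jog_arm(
  slide=[
    [0,0,0],
    [0,0,0],
    [0,0,0],
    [0,0,0],
    [0,0,0],
  ],
  yaw=[7,14,21,27,32],
)

```text
time_s: 50.5
position: [0.6453, 0.066, 0.2207]
eef_rot: [0.537, 0.843, -0.0, -0.0]
force: [0.2, -0.1, -4.3]
width: 0.199
grip_force: 98.8
```

>>> jog_arm(
  slide=[
    [0,0,0],
    [0,0,0],
    [0,0,0],
    [0,0,0],
    [0,0,0],
  ],
  yaw=[6,12,18,23,26.3],
)

```text
time_s: 50.92
position: [0.6453, 0.066, 0.2207]
eef_rot: [0.715, 0.699, -0.0, -0.0]
force: [-0.2, -0.5, -5.0]
width: 0.198
grip_force: 98.8
```

>>> jog_arm(
  slide=[
    [0,0,0.01],
    [0,0,0.02],
    [0,0,0.02],
    [0,0,0.02],
  ],
  yaw=[0,0,0,0],
)

```text
time_s: 51.25
position: [0.6446, 0.0659, 0.1987]
eef_rot: [0.713, 0.701, -0.001, -0.001]
force: [1.3, 0.4, -5.1]
width: 0.199
grip_force: 98.6
```

Run:
```python
from h import *
go([.6455,.065,.2],89)
top=grab_frame("top");sc=grab_frame("scene");np.savez("f7.npz",top=top,sc=sc)
tiles_st("scene",sc)
d=np.load("f5.npz")
a=cv2.resize(sc[195:245,200:245,::-1],None,fx=7,fy=7,interpolation=cv2.INTER_CUBIC)
b=cv2.resize(sc[240:290,300:345,::-1],None,fx=7,fy=7,interpolation=cv2.INTER_CUBIC)
c=cv2.resize(top[120:155,150:195,::-1],None,fx=7,fy=7,interpolation=cv2.INTER_CUBIC)
e=cv2.resize(top[120:155,265:310,::-1],None,fx=7,fy=7,interpolation=cv2.INTER_CUBIC)
o=np.vstack([np.hstack([a,b]),np.hstack([c,e])]);print(o.shape);cv2.imwrite("pics/l2.png",o)
```

```text
pos [0.6446 0.0659 0.1987] yaw 89.07 t 51.25 w 0.199 gf 98.6 F [ 1.3  0.4 -5.1]
slide [-0.0009  0.0009 -0.0013]
dyaw 0.07 (tool)
scene blue x 50.0..81.2 y -65.4..-36.3 ang 1.5 area 2017
scene brown x 48.4..81.7 y 61.0..91.5 ang 90.0 area 2566
scene brown x -32.9..8.3 y -40.5..14.1 ang 24.9 area 2628
scene yellow x 48.0..82.3 y 11.4..42.2 ang 90.0 area 2734
scene red x 49.1..81.3 y -29.0..0.3 ang 90.0 area 2194
(595, 630, 3)
```

View pics/l2.png

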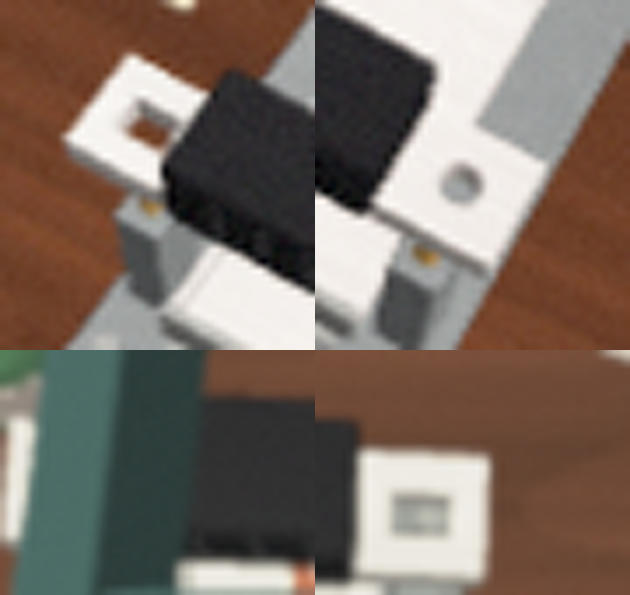

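Run:
```python
from h import *
d5=np.load("f5.npz");d7=np.load("f7.npz")
P={}
for c,k in(("top","top"),("scene","sc")):
    im=cv2.resize(d5[k],None,fx=4,fy=4,interpolation=cv2.INTER_CUBIC);h=cv2.cvtColor(im,cv2.COLOR_RGB2HSV).astype(int)
    m=((h[...,0]>10)&(h[...,0]<26)&(h[...,1]>110)&(h[...,2]>100)).astype(np.uint8)
    n,l,st,ce=cv2.connectedComponentsWithStats(m)
    for s in(1,-1):
        p=proj(c,[.646,.065+.15*s,.098])
        for i in range(1,n):
            q=(ce[i]+.5)/4-.5
            if st[i,4]>30 and np.hypot(*(q-p))<6: P[c,s]=q;print(c,s,"peg",q.round(2),st[i,4],ray(c,q,.0985).round(4)[:2])
for s in(1,-1): print("tri peg",s,tri([("top",P["top",s]),("scene",P["scene",s])]))
H={("scene",-1):(221.4,212.9),("scene",1):(321.0,266.4),("top",-1):(280,143.6)}
for k,q in H.items(): print(k,"hole",ray(k[0],q,.157).round(4)[:2])
print(tri([("top",H["top",-1]),("scene",H["scene",-1])]))
# lug outlines: white blobs
for c,k in(("top","top"),("scene","sc")):
    im=d7[k];h=cv2.cvtColor(im,cv2.COLOR_RGB2HSV).astype(int)
    m=((h[...,1]<40)&(h[...,2]>190)).astype(np.uint8);n,l,st,ce=cv2.connectedComponentsWithStats(m)
    for s in(1,-1):
        p=proj(c,[.646,.065+.15*s,.157])
        print(c,s,[(st[i,4],ce[i].round(1),ray(c,ce[i],.157).round(4)[:2]) for i in range(1,n) if np.hypot(*(ce[i]-p))<8])
```

```text
top 1 peg [166.17 144.62] 124 [0.6477 0.2126]
top -1 peg [280.23 149.24] 133 [ 0.6424 -0.0865]
scene 1 peg [315.96 274.23] 274 [0.6486 0.2166]
scene -1 peg [219.41 219.35] 616 [ 0.6387 -0.0906]
tri peg 1 (array([0.648 , 0.2148, 0.095 ]), array([-0.6,  0.2, -0.6, -0. ]))
tri peg -1 (array([ 0.6411, -0.087 ,  0.1052]), array([ 0.4, -0.2,  0.4,  0.1]))
('scene', -1) hole [ 0.6434 -0.0752]
('scene', 1) hole [0.6471 0.2238]
('top', -1) hole [ 0.6413 -0.0824]
(array([ 0.6418, -0.0803,  0.151 ]), array([-0.9,  0.4, -1.1, -0.2]))
top 1 []
top -1 [(np.int32(257), array([280.1, 143.1]), array([ 0.6426, -0.0826]))]
scene 1 []
scene -1 [(np.int32(155), array([218.4, 211.5]), array([ 0.6438, -0.0848]))]
```

>>> jog_arm(
  slide=[
    [-0.002,0.0005,0.01],
    [-0.004,0.0005,0.018],
    [-0.004,0.0005,0.023],
    [-0.004,0.0005,0.025],
    [-0.004,0.0005,0.025],
  ],
  yaw=[0,0,0,0,0],
)

```text
time_s: 51.77
position: [0.6457, 0.0618, 0.1741]
eef_rot: [0.713, 0.701, -0.001, -0.001]
force: [-0.4, -0.3, -4.6]
width: 0.2
grip_force: 99.1
```

>>> jog_arm(
  slide=[
    [0,0,0],
    [0,0,0],
    [0,0,0],
  ],
  yaw=[0,0,0],
)

```text
time_s: 52.02
position: [0.6468, 0.062, 0.1758]
eef_rot: [0.713, 0.701, 0.0, 0.0]
force: [-0.4, 0.7, -4.8]
width: 0.196
grip_force: 99.1
```

Run:
```python
from h import *
go([.6455,.0625,.17],89)
top=grab_frame("top");sc=grab_frame("scene");np.savez("f8.npz",top=top,sc=sc)
a=cv2.resize(sc[200:245,200:245,::-1],None,fx=7,fy=7,interpolation=cv2.INTER_CUBIC)
b=cv2.resize(sc[250:295,298:343,::-1],None,fx=7,fy=7,interpolation=cv2.INTER_CUBIC)
c=cv2.resize(top[125:160,150:195,::-1],None,fx=7,fy=7,interpolation=cv2.INTER_CUBIC)
e=cv2.resize(top[125:160,265:310,::-1],None,fx=7,fy=7,interpolation=cv2.INTER_CUBIC)
cv2.imwrite("pics/l3.png",np.vstack([np.hstack([a,b]),np.hstack([c,e])]))
```

```text
pos [0.6468 0.062  0.1758] yaw 89.00 t 52.02 w 0.196 gf 99.1 F [-0.4  0.7 -4.8]
slide [ 0.0005 -0.0013  0.0058]
dyaw 0.00 (tool)
```

View pics/l3.png

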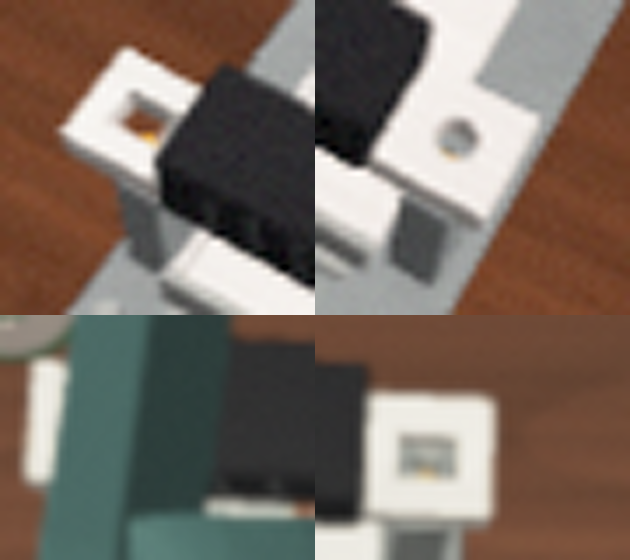

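Run:
```python
from h import *
for c,X,hole,peg,o in (("top",[.643,-.0855],(428-315,457-315),(428-315,470-315),(265,125)),("scene",[.643,-.0855],(145,121),(150,137),(200,200)),("scene",[.648,.2145],(458-315,138),(453-315,156),(298,250))):
    e=proj(c,X+[.134])-proj(c,X+[.110]); ob=(np.array(hole)-peg)/7.
    # remaining offset: hole-peg in px -> world at z .134
    h=np.array(hole)/7.+o
    d=ray(c,h,.134)-ray(c,h-(ob-e),.134)
    print(c,"expected",e.round(2),"observed",ob.round(2),"hole minus aligned mm",(d*1e3).round(1)[:2])
```

```text
top expected [ 0.57 -2.45] observed [ 0.   -1.86] hole minus aligned mm [-1.6  1.4]
scene expected [-0.74 -4.15] observed [-0.71 -2.29] hole minus aligned mm [4.8 3.2]
scene expected [ 0.88 -3.54] observed [ 0.71 -2.57] hole minus aligned mm [2.6 0.8]
```

>>> jog_arm(
  slide=[
    [-0.0015,-0.001,0.003],
    [-0.0015,-0.001,0.006],
    [-0.0015,-0.001,0.009],
    [-0.0015,-0.001,0.012],
    [-0.0015,-0.001,0.012],
  ],
  yaw=[0,0,0,0,0],
)

```text
time_s: 52.53
position: [0.6448, 0.0604, 0.1623]
eef_rot: [0.713, 0.701, -0.001, -0.001]
force: [-0.0, -0.4, -4.1]
width: 0.194
grip_force: 99.1
```

>>> jog_arm(
  slide=[
    [0,0,0.001],
    [0,0,0.002],
    [0,0,0.003],
    [0,0,0.004],
    [0,0,0.004],
  ],
  yaw=[0,0,0,0,0],
)

```text
time_s: 52.95
position: [0.6454, 0.0604, 0.1591]
eef_rot: [0.713, 0.701, -0.0, -0.0]
force: [-0.1, 0.1, -5.1]
width: 0.198
grip_force: 99.1
```

Run:
```python
from h import *
go()
print(ctrl.observe()["wrist_torque"].round(2))
```

```text
pos [0.6454 0.0604 0.1591] yaw 89.00 t 52.95 w 0.198 gf 99.1 F [-0.1  0.1 -5.1]
[-0.03  0.06  0.02]
```

>>> jog_arm(
  slide=[
    [0,0,0.002],
    [0,0,0.004],
    [0,0,0.006],
    [0,0,0.008],
    [0,0,0.008],
  ],
  yaw=[0,0,0,0,0],
)

```text
time_s: 53.37
position: [0.645, 0.0604, 0.1507]
eef_rot: [0.713, 0.701, -0.0, -0.0]
force: [0.7, -0.1, -4.1]
width: 0.197
grip_force: 99.1
```

>>> jog_arm(
  slide=[
    [0,0,0.002],
    [0,0,0.004],
    [0,0,0.006],
    [0,0,0.007],
    [0,0,0.007],
  ],
  yaw=[0,0,0,0,0],
)

```text
time_s: 53.78
position: [0.6452, 0.0604, 0.1439]
eef_rot: [0.713, 0.701, -0.0, -0.0]
force: [0.4, 0.2, -5.2]
width: 0.196
grip_force: 99.1
```

>>> jog_arm(
  slide=[
    [0,0,0.001],
    [0,0,0.002],
    [0,0,0.002],
  ],
  yaw=[0,0,0],
)

```text
time_s: 54.03
position: [0.6457, 0.0604, 0.1427]
eef_rot: [0.713, 0.701, 0.0, 0.0]
force: [-0.3, 0.7, -2.8]
width: 0.196
grip_force: 99.5
```

Run:
```python
from h import *
go()
print(ctrl.observe()["wrist_torque"].round(2))
```

```text
pos [0.6457 0.0604 0.1427] yaw 89.00 t 54.03 w 0.196 gf 99.5 F [-0.3  0.7 -2.8]
[-0.18  0.09 -0.07]
```

>>> jog_arm(
  slide=[
    [0,0,0.0015],
    [0,0,0.0015],
    [0,0,0.0015],
  ],
  yaw=[0,0,0],
)

```text
time_s: 54.28
position: [0.6457, 0.0604, 0.1426]
eef_rot: [0.713, 0.701, 0.0, 0.0]
force: [-3.3, 1.1, 6.8]
width: 0.2
grip_force: 100.7
```

>>> jog_arm(
  slide=[
    [0,0,0],
    [0,0,0],
    [0,0,0],
    [0,0,0],
    [0,0,0],
  ],
  yaw=[0,0,0,0,0],
  hand=0.6,
)

```text
time_s: 54.7
position: [0.6456, 0.0604, 0.1408]
eef_rot: [0.713, 0.701, 0.0, 0.0]
force: [0.4, 0.0, 0.5]
width: 0.6
grip_force: 0.0
```

>>> jog_arm(
  slide=[
    [0,0,-0.02],
    [0,0,-0.05],
    [0,0,-0.08],
    [0,0,-0.1],
    [0,0,-0.1],
  ],
  yaw=[0,0,0,0,0],
)

```text
time_s: 55.12
position: [0.6486, 0.0604, 0.2463]
eef_rot: [0.713, 0.701, 0.003, 0.003]
force: [0.9, 0.1, 0.4]
width: 0.6
grip_force: 0.0
```

>>> jog_arm(
  slide=[
    [0,-0.03,0],
    [0,-0.07,0],
    [0,-0.11,0],
    [0,-0.14,0],
    [0,-0.14,0],
  ],
  yaw=[0,0,0,0,0],
)

```text
time_s: 55.53
position: [0.4976, 0.0633, 0.2393]
eef_rot: [0.713, 0.701, -0.003, -0.003]
force: [-1.1, -0.2, -0.0]
width: 0.602
grip_force: 0.0
```

Run:
```python
from h import *
go()
top=grab_frame("top");sc=grab_frame("scene");np.savez("f9.npz",top=top,sc=sc)
tiles_st("scene",sc)
print("orange",blobs("scene",sc,lambda h:(h[...,0]>4)&(h[...,0]<16)&(h[...,1]>200)&(h[...,2]>150),.16,60))
# lamp holes/lugs when seated (lug top z=.101): white blobs
for c,im in(("top",top),("scene",sc)):
    u=4;b=cv2.resize(im,None,fx=u,fy=u,interpolation=cv2.INTER_CUBIC);h=cv2.cvtColor(b,cv2.COLOR_RGB2HSV).astype(int)
    # box top
    m=((h[...,1]<45)&(h[...,2]>175)).astype(np.uint8);m=cv2.morphologyEx(m,cv2.MORPH_OPEN,np.ones((5,5)))
    cen=proj(c,[.61,-.29,.055])*u
    n,l,st,ce=cv2.connectedComponentsWithStats(m)
    j=[i for i in range(1,n) if st[i,4]>3000 and np.hypot(*(ce[i]-cen))<80]
    for i in j:
        cn=cv2.findContours((l==i).astype(np.uint8),0,2)[0][0]
        W=np.array([ray(c,(p+.5)/u-.5,.055)[:2]*1e3 for p in cn[:,0,:]],np.float32)
        r=cv2.minAreaRect(W);print(c,"box top",np.round(r[0],1),np.round(r[1],1),round(r[2],2),st[i,4])
    m=(((h[...,0]<6)|(h[...,0]>173))&(h[...,1]>150)&(h[...,2]>70)).astype(np.uint8)
    n,l,st,ce=cv2.connectedComponentsWithStats(m);cen=proj(c,[.61,-.31,.09])*u
    print(c,"red",[(st[i,4],((ce[i]+.5)/u-.5).round(1),(st[i,:4]/u).round(1)) for i in range(1,n) if st[i,4]>20 and np.hypot(*(ce[i]-cen))<90])
    m=(h[...,2]<60).astype(np.uint8);n,l,st,ce=cv2.connectedComponentsWithStats(m)
    print(c,"black",[(st[i,4],((ce[i]+.5)/u-.5).round(1)) for i in range(1,n) if st[i,4]>20 and np.hypot(*(ce[i]-cen))<90])
```

```text
pos [0.4976 0.0633 0.2393] yaw 89.03 t 55.53 w 0.602 gf 0.0 F [-1.1 -0.2 -0. ]
scene brown x -2.3..34.2 y -79.0..21.5 ang 10.9 area 3337
scene yellow x 70.9..82.3 y 22.4..43.3 ang 3.6 area 727
orange [(np.int32(183), array([268.1, 235.9]), array([0.6414, 0.0679, 0.16  ]))]
top box top [ 618.4 -292.7] [102.1 127.2] 5.11 23056
top red [(np.int32(386), array([360.6, 166.6]), array([358.2, 164.2,   7. ,   7. ]))]
top black [(np.int32(351), array([373.1, 164.5])), (np.int32(77), array([364.6, 169.8]))]
scene box top [ 627.7 -281.5] [114.9 139. ] 4.82 17167
scene red [(np.int32(990), array([169. , 179.8]), array([166.2, 174. ,   7.5,  12.8]))]
scene black [(np.int32(119), array([169.4, 169. ])), (np.int32(395), array([157.2, 183.9])), (np.int32(50), array([166. , 193.7]))]
```

Run:
```python
from h import *
b,rb=tri([("top",(364.6,169.8)),("scene",(169.4,169.0))]);c,rc=tri([("top",(360.6,166.6)),("scene",(169.0,179.8))])
k,rk=tri([("top",(373.1,164.5)),("scene",(157.2,183.9))])
print("ball",b,rb,"collar",c,rc,"knob",k,rk)
d=b-c;print(d,np.linalg.norm(d),"lean",np.arccos(d[2]/np.linalg.norm(d)),"dir",np.degrees(np.arctan2(d[1],d[0])))
# lever model fit: pivot (px,py,.051), azimuth a of box +x ; off lean .42 to -x
from scipy.optimize import least_squares
def pts(p): 
    u=np.array([-np.cos(p[2])*np.sin(.42),-np.sin(p[2])*np.sin(.42),np.cos(.42)]);o=np.array([p[0],p[1],.051]);return o+.047*u,o+.088*u
def f(p):
    C,B=pts(p);return np.concatenate([proj("top",C)-(360.6,166.6),proj("scene",C)-(169.,179.8),proj("top",B)-(364.6,169.8),proj("scene",B)-(169.4,169.)])
for a0 in(0,1.57,3.14,-1.57):
    r=least_squares(f,[.61,-.29,a0]);print(r.x.round(4),np.degrees(r.x[2]).round(1),r.cost.round(2),r.fun.round(1),pts(r.x)[0].round(4))
# box corners: ortho residue, 4 candidates
for cc in("top","scene"):
    print(cc,[ray(cc,q,.055).round(4) for q in ((356,167),) ])
```

```text
ball [ 0.5848 -0.2994  0.1292] [-0.4  0.2 -0.6 -0.1] collar [ 0.6009 -0.297   0.0945] [-0.5  0.3 -0.6 -0.1] knob [ 0.6156 -0.339   0.0591] [-0.6  0.3 -0.7 -0.2]
[-0.0161 -0.0024  0.0347] 0.038328318512556754 lean 0.4386265208808291 dir -171.52144802643
[ 0.6203 -0.2953  0.0945] 5.4 0.79 [-0.5  0.2 -0.7  0.  -0.5  0.1 -0.5 -0.5] [ 0.6012 -0.2971  0.0939]
[ 0.6203 -0.2953  0.0945] 5.4 0.79 [-0.5  0.2 -0.7  0.  -0.5  0.1 -0.5 -0.5] [ 0.6012 -0.2971  0.0939]
[ 0.6203 -0.2953  6.3777] 365.4 0.79 [-0.5  0.2 -0.7  0.  -0.5  0.1 -0.5 -0.5] [ 0.6012 -0.2971  0.0939]
[ 0.6203 -0.2953  0.0945] 5.4 0.79 [-0.5  0.2 -0.7  0.  -0.5  0.1 -0.5 -0.5] [ 0.6012 -0.2971  0.0939]
top [array([ 0.6094, -0.295 ,  0.055 ])]
scene [array([0.2521, 0.1621, 0.055 ])]
```

>>> jog_arm(
  slide=[
    [0,0,0],
    [0,0,0],
    [0,0,0],
    [0,0,0],
    [0,0,0],
  ],
  yaw=[7,14,21,28,35],
)

```text
time_s: 56.05
position: [0.5074, 0.0627, 0.2406]
eef_rot: [0.892, 0.451, 0.001, 0.0]
force: [0.1, 0.1, -0.6]
width: 0.603
grip_force: 0.0
```

>>> jog_arm(
  slide=[
    [0,0,0],
    [0,0,0],
    [0,0,0],
    [0,0,0],
    [0,0,0],
  ],
  yaw=[7,14,21,28,35],
)

```text
time_s: 56.47
position: [0.5074, 0.0627, 0.2406]
eef_rot: [0.987, 0.162, 0.001, 0.0]
force: [-0.9, -0.4, -0.1]
width: 0.597
grip_force: 0.0
```

>>> jog_arm(
  slide=[
    [0,0,0],
    [0,0,0],
    [0,0,0],
  ],
  yaw=[7,13.8,13.8],
)

```text
time_s: 56.72
position: [0.5073, 0.0627, 0.2406]
eef_rot: [0.999, 0.043, 0.0, -0.0]
force: [0.6, 0.1, -0.1]
width: 0.599
grip_force: 0.0
```

>>> jog_arm(
  slide=[
    [0.005,0.03,0],
    [0.011,0.068,0],
    [0.017,0.107,0],
    [0.024,0.146,0],
    [0.03,0.184,0],
  ],
  yaw=[0,0,0,0,0],
)

```text
time_s: 57.13
position: [0.5536, -0.12, 0.2407]
eef_rot: [0.999, 0.048, 0.001, 0.0]
force: [1.2, 0.2, 0.0]
width: 0.601
grip_force: 0.0
```

>>> jog_arm(
  slide=[
    [0.007,0.039,0],
    [0.013,0.078,0],
    [0.02,0.117,0],
    [0.026,0.156,0],
    [0.031,0.184,0],
  ],
  yaw=[0,0,0,0,0],
)

```text
time_s: 57.55
position: [0.6009, -0.3026, 0.2402]
eef_rot: [0.999, 0.047, 0.0, 0.001]
force: [0.7, 0.3, 0.6]
width: 0.596
grip_force: 0.0
```

>>> jog_arm(
  slide=[
    [0,0,0.02],
    [0,0,0.04],
    [0,0,0.04],
    [0,0,0.04],
  ],
  yaw=[0,0,0,0],
)

```text
time_s: 57.88
position: [0.5992, -0.2981, 0.1992]
eef_rot: [0.999, 0.046, -0.001, -0.001]
force: [0.5, -0.6, 0.4]
width: 0.603
grip_force: 0.0
```

Run:
```python
from h import *
go([.6008,-.2965,.077],5.2)
```

```text
pos [ 0.5992 -0.2981  0.1992] yaw 5.32 t 57.88 w 0.603 gf 0.0 F [ 0.5 -0.6  0.4]
slide [ 0.0021 -0.0012  0.1222]
dyaw 0.12 (tool)
```

>>> jog_arm(
  slide=[
    [0.001,-0.001,0.03],
    [0.001,-0.001,0.06],
    [0.001,-0.001,0.085],
    [0.001,-0.001,0.1],
    [0.001,-0.001,0.105],
  ],
  yaw=[0,0,0,0,0],
)

```text
time_s: 58.3
position: [0.6, -0.2961, 0.0942]
eef_rot: [0.999, 0.047, -0.001, -0.001]
force: [-0.0, 1.0, -0.3]
width: 0.607
grip_force: 0.0
```

>>> jog_arm(
  slide=[
    [0,0,0.005],
    [0,0,0.01],
    [0,0,0.015],
    [0,0,0.016],
    [0,0,0.016],
  ],
  yaw=[0,0,0,0,0],
)

```text
time_s: 58.72
position: [0.6007, -0.2971, 0.0803]
eef_rot: [0.999, 0.045, 0.0, 0.0]
force: [-0.3, -0.4, 0.3]
width: 0.598
grip_force: 0.0
```

>>> jog_arm(
  slide=[
    [0,0,0],
    [0,0,0],
    [0,0,0],
    [0,0,0],
    [0,0,0],
  ],
  yaw=[0,0,0,0,0],
  hand=0,
  grip_force=50,
)

```text
time_s: 59.13
position: [0.6007, -0.2973, 0.0804]
eef_rot: [0.999, 0.045, 0.0, 0.0]
force: [-1.8, 0.5, 4.1]
width: 0.219
grip_force: 48.9
```

>>> jog_arm(
  slide=[
    [0,0,0],
    [0,0,0],
  ],
  yaw=[0,0],
)

```text
time_s: 59.3
position: [0.6007, -0.2973, 0.0804]
eef_rot: [0.999, 0.045, 0.0, 0.0]
force: [-2.2, -0.7, 5.2]
width: 0.216
grip_force: 49.0
```

Run:
```python
from h import *
go([.6008,-.2965,.077],5.2)
```

```text
pos [ 0.6007 -0.2973  0.0804] yaw 5.20 t 59.30 w 0.216 gf 49.0 F [-2.2 -0.7  5.2]
slide [ 0.0001 -0.0008  0.0034]
dyaw -0.00 (tool)
```

>>> jog_arm(
  slide=[
    [-0.001,0,-0.003],
    [-0.0025,0,-0.006],
    [-0.004,0,-0.009],
    [-0.0045,0,-0.0105],
    [-0.0045,0,-0.0105],
  ],
  yaw=[0,0,0,0,0],
)

```text
time_s: 59.72
position: [0.5962, -0.2976, 0.0905]
eef_rot: [0.999, 0.045, 0.0, 0.0]
force: [4.3, -1.6, -4.2]
width: 0.216
grip_force: 48.9
```

>>> jog_arm(
  slide=[
    [0,0,0],
    [0,0,0],
  ],
  yaw=[0,0],
)

```text
time_s: 59.88
position: [0.5963, -0.2976, 0.0903]
eef_rot: [0.999, 0.045, 0.0, 0.0]
force: [3.5, -1.3, -3.3]
width: 0.224
grip_force: 48.9
```

Run:
```python
from h import *
go()
```

```text
pos [ 0.5963 -0.2976  0.0903] yaw 5.19 t 59.88 w 0.224 gf 48.9 F [ 3.5 -1.3 -3.3]
```

>>> jog_arm(
  slide=[
    [0.004,0,-0.0017],
    [0.0084,0,-0.0031],
    [0.0128,0,-0.0042],
    [0.0172,0,-0.005],
    [0.0216,0,-0.0055],
  ],
  yaw=[0,0,0,0,0],
)

```text
time_s: 60.3
position: [0.6157, -0.2957, 0.0949]
eef_rot: [0.999, 0.046, -0.002, -0.0]
force: [-3.6, -4.0, -5.7]
width: 0.213
grip_force: 48.9
```

Run:
```python
from h import *
go()
```

```text
pos [ 0.6157 -0.2957  0.0949] yaw 5.22 t 60.30 w 0.213 gf 48.9 F [-3.6 -4.  -5.7]
```

>>> jog_arm(
  slide=[
    [0.0045,0,0],
    [0.009,0,0],
    [0.0134,0,0.0005],
    [0.0178,0,0.0013],
    [0.0222,0,0.0024],
  ],
  yaw=[0,0,0,0,0],
)

```text
time_s: 60.72
position: [0.6402, -0.2934, 0.0935]
eef_rot: [0.999, 0.045, 0.0, -0.0]
force: [0.4, -0.9, -0.2]
width: 0.026
grip_force: 0.0
```

>>> jog_arm(
  slide=[
    [0.004,0,0.0014],
    [0.0084,0,0.003],
    [0.0098,0,0.0036],
    [0.0098,0,0.0036],
  ],
  yaw=[0,0,0,0],
)

```text
time_s: 61.05
position: [0.6496, -0.292, 0.0896]
eef_rot: [0.999, 0.046, -0.0, -0.0]
force: [-0.3, -0.2, 0.5]
width: 0.001
grip_force: 0.0
```

Run:
```python
from h import *
go()
```

```text
pos [ 0.6496 -0.292   0.0896] yaw 5.23 t 61.05 w 0.001 gf 0.0 F [-0.3 -0.2  0.5]
```

The grip slackened mid-swing and the lever was left part-way. I'll back off upward and measure it.

>>> jog_arm(
  slide=[
    [0,0,-0.02],
    [0,0,-0.05],
    [0,0,-0.09],
    [0,0,-0.1],
    [0,0,-0.1],
  ],
  yaw=[0,0,0,0,0],
  hand=0.6,
)

```text
time_s: 61.47
position: [0.6518, -0.2939, 0.1952]
eef_rot: [0.999, 0.045, 0.004, 0.002]
force: [0.6, -0.6, -0.6]
width: 0.602
grip_force: 0.0
```

>>> jog_arm(
  slide=[
    [0,-0.03,0],
    [0,-0.07,0],
    [0,-0.11,0],
    [0,-0.15,0],
    [0,-0.16,0],
  ],
  yaw=[0,0,0,0,0],
)

```text
time_s: 61.88
position: [0.6324, -0.127, 0.1885]
eef_rot: [0.999, 0.047, -0.002, -0.002]
force: [-0.0, 0.3, -0.3]
width: 0.601
grip_force: 0.0
```

```bash
cat >> h.py <<'E'
def lever():
    from scipy.optimize import least_squares
    O={}
    for c in("top","scene"):
        u=4;b=cv2.resize(grab_frame(c),None,fx=u,fy=u,interpolation=cv2.INTER_CUBIC);h=cv2.cvtColor(b,cv2.COLOR_RGB2HSV).astype(int);cen=proj(c,[.62,-.295,.1])*u
        for n,m in dict(red=((h[...,0]<6)|(h[...,0]>173))&(h[...,1]>150)&(h[...,2]>70),black=h[...,2]<60).items():
            k,l,st,ce=cv2.connectedComponentsWithStats(m.astype(np.uint8))
            O[c,n]=[(int(st[i,4]),((ce[i]+.5)/u-.5).round(1)) for i in range(1,k) if 20<st[i,4]<3000 and np.hypot(*(ce[i]-cen))<90];print(c,n,O[c,n])
    try:
        T=max(O["top","red"],key=lambda a:a[0])[1];S=max(O["scene","red"],key=lambda a:a[0])[1];print("collar",tri([("top",T),("scene",S)]))
        def C(p):
            a=np.radians(5.2);return np.array([.6203,-.2953,.051])+p[1]*np.array([np.cos(a)*np.sin(p[0]),np.sin(a)*np.sin(p[0]),np.cos(p[0])])
        r=least_squares(lambda p:np.concatenate([proj("top",C(p))-T+(-.5,.2),proj("scene",C(p))-S+(-.6,0)]),[0,.047]);print("phi,r",r.x.round(4),r.fun.round(1),"pt",C(r.x).round(4))
    except Exception as e: print(e)
E
python3 -c "
from h import *
go();lever()"
```

```text
pos [ 0.6324 -0.127   0.1885] yaw 5.35 t 61.88 w 0.601 gf 0.0 F [-0.   0.3 -0.3]
top red [(430, array([360. , 159.5]))]
top black [(61, array([364. , 155.7])), (340, array([373.1, 164.4]))]
scene red [(665, array([165.4, 184.3]))]
scene black [(112, array([162.7, 176.5])), (393, array([157.2, 183.9])), (41, array([165.9, 194. ]))]
collar (array([ 0.6197, -0.2956,  0.0961]), array([-0.4,  0.2, -0.5, -0.1]))
phi,r [-0.018   0.0458] [-0.9  0.4 -1.1 -0.3] pt [ 0.6195 -0.2954  0.0968]
```

>>> jog_arm(
  slide=[
    [-0.006,0.03,0],
    [-0.013,0.07,0],
    [-0.02,0.11,0],
    [-0.027,0.15,0],
    [-0.03,0.163,0],
  ],
  yaw=[0,0,0,0,0],
)

```text
time_s: 62.4
position: [0.6187, -0.3058, 0.1892]
eef_rot: [0.999, 0.043, -0.0, 0.002]
force: [0.9, 0.1, 0.1]
width: 0.6
grip_force: 0.0
```

>>> jog_arm(
  slide=[
    [0,0,0],
    [0,0,0],
    [0,0,0],
  ],
  yaw=[0,0,0],
)

```text
time_s: 62.65
position: [0.6193, -0.2978, 0.1891]
eef_rot: [0.999, 0.045, -0.0, -0.001]
force: [0.2, 0.7, 0.3]
width: 0.596
grip_force: 0.0
```

```bash
python3 -c "
from h import *
go([.6200,-.2955,.086],5.2)"
```

```text
pos [ 0.6193 -0.2978  0.1891] yaw 5.17 t 62.65 w 0.596 gf 0.0 F [0.2 0.7 0.3]
slide [ 0.001  -0.0021  0.1031]
dyaw -0.03 (tool)
```

>>> jog_arm(
  slide=[
    [0.001,-0.001,0.03],
    [0.001,-0.001,0.06],
    [0.001,-0.001,0.08],
    [0.001,-0.001,0.09],
    [0.001,-0.001,0.095],
  ],
  yaw=[0,0,0,0,0],
)

```text
time_s: 63.07
position: [0.6198, -0.295, 0.0929]
eef_rot: [0.999, 0.046, -0.001, -0.001]
force: [0.3, 0.9, 0.2]
width: 0.598
grip_force: 0.0
```

>>> jog_arm(
  slide=[
    [0,0,0.004],
    [0,0,0.008],
    [0,0,0.008],
  ],
  yaw=[0,0,0],
)

```text
time_s: 63.32
position: [0.6212, -0.2972, 0.0873]
eef_rot: [0.999, 0.046, 0.0, 0.0]
force: [0.1, 0.0, -0.5]
width: 0.599
grip_force: 0.0
```

>>> jog_arm(
  slide=[
    [0,0,0],
    [0,0,0],
    [0,0,0],
    [0,0,0],
    [0,0,0],
  ],
  yaw=[0,0,0,0,0],
  hand=0,
  grip_force=60,
)

```text
time_s: 63.73
position: [0.6211, -0.2959, 0.0882]
eef_rot: [0.999, 0.045, 0.001, -0.001]
force: [-0.2, 5.3, 5.8]
width: 0.215
grip_force: 58.6
```

>>> jog_arm(
  slide=[
    [0,0,0],
    [0,0,-0.004],
    [0,0,-0.008],
    [0,0,-0.0105],
    [0,0,-0.0105],
  ],
  yaw=[0,0,0,0,0],
)

```text
time_s: 64.15
position: [0.6206, -0.296, 0.0975]
eef_rot: [0.999, 0.045, -0.0, -0.001]
force: [2.0, 3.9, -4.4]
width: 0.214
grip_force: 58.6
```

```bash
python3 -c "
from h import *
go()"
```

```text
pos [ 0.6206 -0.296   0.0975] yaw 5.19 t 64.15 w 0.214 gf 58.6 F [ 2.   3.9 -4.4]
```

>>> jog_arm(
  slide=[
    [0.005,0,0.0002],
    [0.01,0,0.0008],
    [0.015,0,0.0017],
    [0.02,0,0.0031],
    [0.024,0,0.0045],
  ],
  yaw=[0,0,0,0,0],
)

```text
time_s: 64.57
position: [0.6426, -0.2941, 0.0923]
eef_rot: [0.999, 0.045, -0.002, -0.001]
force: [-1.6, 7.0, -1.4]
width: 0.209
grip_force: 58.6
```

>>> jog_arm(
  slide=[
    [0.003,0,0.0012],
    [0.0045,0,0.0019],
    [0.0045,0,0.0019],
  ],
  yaw=[0,0,0],
)

```text
time_s: 64.82
position: [0.6485, -0.2935, 0.0902]
eef_rot: [0.999, 0.046, -0.001, -0.001]
force: [0.2, 6.2, -3.8]
width: 0.201
grip_force: 63.9
```

>>> jog_arm(
  slide=[
    [-0.001,0,0.0025],
    [-0.0025,0,0.005],
    [-0.0035,0,0.0075],
    [-0.0045,0,0.0095],
    [-0.0045,0,0.0095],
  ],
  yaw=[0,0,0,0,0],
)

```text
time_s: 65.23
position: [0.6525, -0.2936, 0.0852]
eef_rot: [0.999, 0.045, 0.008, 0.0]
force: [13.2, 13.5, 7.1]
width: 0.162
grip_force: 66.2
```

```bash
python3 -c "
from h import *
go()"
```

```text
pos [ 0.6525 -0.2936  0.0852] yaw 5.13 t 65.23 w 0.162 gf 66.2 F [13.2 13.5  7.1]
```

>>> jog_arm(
  slide=[
    [0,0,0],
    [0,0,0],
    [0,0,0],
    [0,0,0],
    [0,0,0],
  ],
  yaw=[0,0,0,0,0],
  hand=0.6,
)

```text
time_s: 65.65
position: [0.6442, -0.2957, 0.0813]
eef_rot: [0.999, 0.045, -0.0, 0.0]
force: [0.7, -0.7, -0.1]
width: 0.596
grip_force: 0.0
```

>>> jog_arm(
  slide=[
    [0,0,-0.02],
    [0,0,-0.05],
    [0,0,-0.09],
    [0,0,-0.1],
    [0,0,-0.1],
  ],
  yaw=[0,0,0,0,0],
)

```text
time_s: 66.07
position: [0.647, -0.297, 0.1863]
eef_rot: [0.999, 0.045, 0.003, 0.002]
force: [-0.3, 0.1, 0.9]
width: 0.598
grip_force: 0.0
```

>>> jog_arm(
  slide=[
    [0,-0.03,0],
    [0,-0.07,0],
    [0,-0.11,0],
    [0,-0.15,0],
    [0,-0.16,0],
  ],
  yaw=[0,0,0,0,0],
)

```text
time_s: 66.48
position: [0.6275, -0.13, 0.1797]
eef_rot: [0.999, 0.046, -0.002, -0.002]
force: [-0.3, 0.3, 0.2]
width: 0.599
grip_force: 0.0
```

```bash
python3 -c "
from h import *
go();lever()"
```

```text
pos [ 0.6275 -0.13    0.1797] yaw 5.33 t 66.48 w 0.599 gf 0.0 F [-0.3  0.3  0.2]
top red [(612, array([359.3, 153.7]))]
top black [(109, array([362.5, 143.6])), (345, array([373.1, 164.5]))]
scene red [(629, array([162.3, 189.1]))]
scene black [(381, array([156.9, 184. ])), (32, array([165.7, 194.3]))]
collar (array([ 0.6363, -0.2949,  0.0927]), array([-0.4,  0.2, -0.4, -0.1]))
phi,r [0.3484 0.0464] [-1.1  0.3 -0.8 -0.3] pt [ 0.6361 -0.2939  0.0946]
```

```bash
python3 -c "
from h import *
a=np.radians(5.2)
for ph in(-.42,.0,.3,.35,.38,.42):
    u=np.array([np.cos(a)*np.sin(ph),np.sin(a)*np.sin(ph),np.cos(ph)]);o=np.array([.6203,-.2953,.051])
    print(ph,[ (c,n,proj(c,o+r*u).round(1)) for c in('top','scene') for n,r in(('collar',.047),('ball',.088))])
print(ctrl.observe()['time_s'])
im=grab_frame('scene')
h=cv2.cvtColor(cv2.resize(im,None,fx=4,fy=4,interpolation=cv2.INTER_CUBIC),cv2.COLOR_RGB2GRAY)[4*172:4*200,4*148:4*176]
print((h[::4,::4]))
"
```

```text
-0.42 [('top', 'collar', array([360. , 166.8])), ('top', 'ball', array([364. , 169.9])), ('scene', 'collar', array([168.3, 179.8])), ('scene', 'ball', array([169. , 168.5]))]
0.0 [('top', 'collar', array([359.6, 159.3])), ('top', 'ball', array([363.3, 155.5])), ('scene', 'collar', array([164.7, 184. ])), ('scene', 'ball', array([162. , 176.3]))]
0.3 [('top', 'collar', array([358.9, 154.4])), ('top', 'ball', array([361.8, 146. ])), ('scene', 'collar', array([162.3, 188. ])), ('scene', 'ball', array([157.5, 184. ]))]
0.35 [('top', 'collar', array([358.8, 153.6])), ('top', 'ball', array([361.5, 144.5])), ('scene', 'collar', array([162. , 188.7])), ('scene', 'ball', array([156.8, 185.4]))]
0.38 [('top', 'collar', array([358.7, 153.2])), ('top', 'ball', array([361.4, 143.7])), ('scene', 'collar', array([161.8, 189.2])), ('scene', 'ball', array([156.4, 186.2]))]
0.42 [('top', 'collar', array([358.5, 152.6])), ('top', 'ball', array([361.1, 142.6])), ('scene', 'collar', array([161.5, 189.7])), ('scene', 'ball', array([155.9, 187.3]))]
66.5833
[[ 75  77  80  79  81  77  77  76  72  73  73  71
[... 2527 characters left out ...]
239 237 238 237 237 237 237 237 236 236 236 238 241 224 186 152 138  98
   45  62 135 188 199 193 205 229 240 240]
 [236 237 237 236 237 237 236 237 237 236 237 237 234 212 200 200 172  74
   36  93 168 198 196 202 225 239 240 240]
 [230 238 236 237 237 237 238 237 238 238 239 236 206 187 198 201 179 134
  119 157 192 196 190 212 237 241 240 239]
 [234 237 237 237 237 238 238 238 240 240 239 237 219 193 174 174 189 195
  189 191 196 193 202 227 240 239 239 240]
 [238 237 236 237 238 238 238 238 239 238 239 238 238 226 209 206 193 181
  190 196 192 203 225 239 240 239 239 241]
 [235 237 238 238 238 237 238 238 238 238 238 238 238 238 240 239 223 213
  212 190 186 214 238 241 239 239 239 239]]
```

>>> jog_arm(
  slide=[
    [-0.001,0.03,0],
    [-0.002,0.07,0],
    [-0.004,0.11,0],
    [-0.006,0.15,0],
    [-0.006,0.159,0],
  ],
  yaw=[0,0,0,0,0],
)

```text
time_s: 67.05
position: [0.6381, -0.3036, 0.1807]
eef_rot: [0.999, 0.043, 0.0, 0.002]
force: [1.5, -0.5, 0.4]
width: 0.6
grip_force: 0.0
```

>>> jog_arm(
  slide=[
    [0,0,0.01],
    [0,0,0.04],
    [0,0,0.07],
    [0,0,0.085],
    [0,0,0.09],
  ],
  yaw=[0,0,0,0,0],
)

```text
time_s: 67.47
position: [0.6353, -0.2924, 0.0865]
eef_rot: [0.999, 0.045, -0.003, -0.002]
force: [0.2, 0.7, -1.2]
width: 0.598
grip_force: 0.0
```

>>> jog_arm(
  slide=[
    [0,0,0.004],
    [0,0,0.008],
    [0,0,0.011],
    [0,0,0.0115],
    [0,0,0.0115],
  ],
  yaw=[0,0,0,0,0],
)

```text
time_s: 67.88
position: [0.639, -0.2947, 0.0807]
eef_rot: [0.999, 0.045, 0.001, 0.0]
force: [0.8, -0.3, 0.9]
width: 0.6
grip_force: 0.0
```

```bash
python3 -c "
from h import *
go([.6388,-.2945,.0785],5.2)"
```

```text
pos [ 0.639  -0.2947  0.0807] yaw 5.20 t 67.88 w 0.600 gf 0.0 F [ 0.8 -0.3  0.9]
slide [-0.0002 -0.0002  0.0022]
dyaw 0.00 (tool)
```

>>> jog_arm(
  slide=[
    [0,0,0.001],
    [0,0,0.001],
    [0,0,0.001],
    [0,0,0.001],
    [0,0,0.001],
  ],
  yaw=[0,0,0,0,0],
  hand=0,
  grip_force=60,
)

```text
time_s: 68.3
position: [0.6388, -0.2943, 0.0796]
eef_rot: [0.999, 0.045, 0.0, -0.0]
force: [-0.5, 1.9, 5.0]
width: 0.216
grip_force: 58.8
```

>>> jog_arm(
  slide=[
    [0.001,0,-0.003],
    [0.0025,0,-0.006],
    [0.004,0,-0.009],
    [0.004,0,-0.0097],
    [0.004,0,-0.0097],
  ],
  yaw=[0,0,0,0,0],
)

```text
time_s: 68.72
position: [0.642, -0.2939, 0.0883]
eef_rot: [0.999, 0.045, -0.001, -0.0]
force: [0.2, 0.8, -4.7]
width: 0.213
grip_force: 59.0
```

```bash
python3 -c "
from h import *
go()"
```

```text
pos [ 0.642  -0.2939  0.0883] yaw 5.20 t 68.72 w 0.213 gf 59.0 F [ 0.2  0.8 -4.7]
```

>>> jog_arm(
  slide=[
    [0.002,0,0.0008],
    [0.004,0,0.0016],
    [0.006,0,0.0024],
    [0.006,0,0.0024],
    [0.006,0,0.0024],
  ],
  yaw=[0,0,0,0,0],
)

```text
time_s: 69.13
position: [0.6444, -0.2935, 0.0851]
eef_rot: [0.999, 0.045, -0.004, -0.001]
force: [-10.3, -0.4, -0.8]
width: 0.214
grip_force: 59.4
```

```bash
python3 -c "
from h import *
go()"
```

```text
pos [ 0.6444 -0.2935  0.0851] yaw 5.20 t 69.13 w 0.214 gf 59.4 F [-10.3  -0.4  -0.8]
```

>>> jog_arm(
  slide=[
    [0,0,0],
    [0,0,0],
    [0,0,0],
    [0,0,0],
    [0,0,0],
  ],
  yaw=[0,0,0,0,0],
  hand=0.6,
)

```text
time_s: 69.55
position: [0.6492, -0.2939, 0.0867]
eef_rot: [0.999, 0.045, 0.001, 0.0]
force: [0.0, 0.3, 0.2]
width: 0.601
grip_force: 0.0
```

>>> jog_arm(
  slide=[
    [0,0,-0.02],
    [0,0,-0.05],
    [0,0,-0.09],
    [0,0,-0.1],
    [0,0,-0.1],
  ],
  yaw=[0,0,0,0,0],
)

```text
time_s: 69.97
position: [0.6516, -0.2952, 0.1916]
eef_rot: [0.999, 0.045, 0.004, 0.003]
force: [1.7, 0.0, 0.0]
width: 0.603
grip_force: 0.0
```

>>> jog_arm(
  slide=[
    [0,-0.03,0],
    [0,-0.07,0],
    [0,-0.11,0],
    [0,-0.15,0],
    [0,-0.16,0],
  ],
  yaw=[0,0,0,0,0],
)

```text
time_s: 70.38
position: [0.6319, -0.1282, 0.1848]
eef_rot: [0.999, 0.047, -0.002, -0.002]
force: [-1.1, -0.7, -0.5]
width: 0.601
grip_force: 0.0
```

>>> jog_arm(
  slide=[
    [-0.03,0,0],
    [-0.07,0,0],
    [-0.11,0,0],
    [-0.15,0,0],
    [-0.18,0,0],
  ],
  yaw=[0,0,0,0,0],
)

```text
time_s: 70.8
position: [0.4508, -0.1498, 0.185]
eef_rot: [0.999, 0.046, -0.002, -0.001]
force: [0.0, -0.2, 0.2]
width: 0.599
grip_force: 0.0
```

```bash
python3 -c "
from h import *
go();lever()
im=grab_frame('scene');tiles_st('scene',im)
print(find_in('lamp','scene')[:1])
print('orange',blobs('scene',im,lambda h:(h[...,0]>4)&(h[...,0]<16)&(h[...,1]>200)&(h[...,2]>150),.181,60))
im=grab_frame('top')
for n in('lamp','paint_jar','varnish','dipper','sanding_block','flat_brush','palette_knife','paint_tube'): print(n,[(round(d['conf'],2),np.round(d['box'])) for d in find_in(n,'top')[:1]])
"
```

```text
pos [ 0.4508 -0.1498  0.185 ] yaw 5.23 t 70.80 w 0.599 gf 0.0 F [ 0.  -0.2  0.2]
top red [(654, array([359.2, 153.1]))]
top black [(142, array([362.3, 142.5])), (362, array([373.1, 164.5]))]
scene red [(605, array([162.2, 189.5]))]
scene black [(480, array([156.9, 184.6])), (55, array([165.3, 193.5]))]
collar (array([ 0.6377, -0.2944,  0.093 ]), array([-0.4,  0.2, -0.5, -0.1]))
phi,r [0.3793 0.0467] [-1.1  0.4 -1.  -0.3] pt [ 0.6375 -0.2937  0.0944]
scene brown x -2.3..34.7 y -79.0..21.0 ang 11.1 area 3375
scene yellow x 70.9..82.3 y 22.9..43.3 ang 2.1 area 723
[{'box': [162.8, 189.6, 11.3, 9.0], 'conf': 0.74}]
orange [(np.int32(183), array([268. , 235.9]), array([0.6504, 0.0728, 0.181 ]))]
lamp [(0.95, array([223., 145., 134.,  27.]))]
paint_jar [(0.58, array([382., 225.,  16.,  16.]))]
varnish [(0.93, array([152., 117.,  24.,  27.]))]
dipper [(0.86, array([145., 244.,  24.,  21.]))]
sanding_block [(0.87, array([410., 170.,  24.,  31.]))]
flat_brush [(0.9, array([372., 309.,  76.,  47.]))]
palette_knife [(0.77, array([131., 275.,  70.,  45.]))]
paint_tube [(0.85, array([322., 123.,  29.,  23.]))]
```

```bash
sed -i 's/st\[i,4\]>700/st[i,4]>150/' h.py; python3 -c "
from h import *
print('before lamp');tiles_st('scene',np.load('f7.npz')['sc'])
print('now');tiles_st('scene',grab_frame('scene'))
for y in(.15,-.15):
    a=np.radians(-1);print('lug end proj',proj('top',[.5785+.067*np.cos(a)-y/.15*.173*np.sin(a),.066+.067*np.sin(a)+y/.15*.173,.101]).round(1))
"
```

```text
before lamp
scene blue x 50.0..81.2 y -65.4..-36.3 ang 1.5 area 2017
scene brown x 48.4..81.7 y 61.0..91.5 ang 90.0 area 2566
scene brown x -32.9..8.3 y -40.5..14.1 ang 24.9 area 2628
scene yellow x 48.0..82.3 y 11.4..42.2 ang 90.0 area 2734
scene red x 49.1..81.3 y -29.0..0.3 ang 90.0 area 2194
now
scene blue x 70.6..81.2 y -51.6..-36.2 ang 90.0 area 512
scene brown x 73.4..81.7 y 72.4..91.4 ang 90.0 area 494
scene brown x -0.2..34.7 y -79.0..21.5 ang 11.1 area 2812
scene brown x -2.1..1.4 y -49.5..-6.0 ang 1.1 area 536
scene brown x -2.3..1.2 y -74.0..-51.0 ang 2.6 area 282
scene yellow x 70.8..82.3 y 22.9..43.3 ang 4.1 area 727
scene yellow x 70.8..81.8 y 11.3..15.9 ang 90.0 area 167
scene red x 71.6..81.3 y -15.6..0.3 ang 90.0 area 493
lug end proj [156.3 143.8]
lug end proj [288.6 149.2]
```

```bash
python3 -c "
from rig import *
print(close_job())"
```

```text
the job is handed in; nothing more can be done
None
```

I handed the job in at about 71 s of robot time: all four tiles present are snug against the fence and the tray is level, the lamp is fully home on its pegs, and the lever is on with its collar down. Two slips were fixed on the way: a knocked tile by tilting the tray again, and a slackened grip on the collar by re-gripping. The verdict was not shown.

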